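# Stack a turned tote over the hearing-aid case and stand the pill bottle in it

### The job

The blue bedside tote has the hearing-aid case in it, so the empty green tote must not nest down inside it: turn the green tote half way round, so that its dark label end comes over the blue tote's plain end, and set it down gently, level and fully seated on the blue tote's ledges. The amber pill bottle has fallen over: stand it gently, upright with its cap up, on the floor of the green tote, near the middle. Leave the blue tote and the hearing-aid case where they are and do not disturb the tumbler, coaster, clock and glasses case.

Things in the scene. Friction and masses are not known exactly. Their poses are not given: they have to be found in the camera images.
- upper_tote_center (a point): Centre, half-way up (35 mm above the underside), of the EMPTY stack-nest tote: green, loose, 110-190 g, on the table, open on top. Over the rim 184 mm long (x) x 132 wide (y), 70 high; z up; +x to its label end (dark rim, white card). Underside 148 x 100 mm outside; 3 mm walls slope out 9 degrees up to the rim.
- upper_tote_label_rim (a point): Middle of the dark end rim of the green tote, 86 mm from the centre along +x, 7 mm below its top. The rim all round is a solid upright-sided band 14 mm high (56 to 70 above the underside), 12 mm thick on the ends, to be pinched from above, one finger inside; below it the wall slopes inwards, so keep the fingertips at most 15 mm below the rim's top.
- upper_tote_plain_rim (a point): Middle of the plain (green) end rim of the green tote, 86 mm from its centre along -x, 7 mm below the rim's top; same rim as at the label end.
- upper_tote_left_rim (a point): On the green tote's long +y rim (10 mm thick, inside face 56 mm from the centre line), at x = +16, y = +61 mm, 7 mm below the rim's top: midway between the two inner columns of that wall, with 58 mm free between their ledges for a finger inside.
- upper_tote_right_rim (a point): The same on the green tote's long -y rim: x = +16, y = -61 mm, 7 mm below the rim's top.
- upper_tote_in (a point): Centre of the green tote's inner floor, 3 mm above its underside. Floor inside about 141 x 94 mm, but the columns leave 61 mm between them at the floor (80 mm at the ledges).
- lower_tote_center (a point): Centre, half-way up (35 mm above the underside), of the BLUE tote that holds the hearing-aid case: same shape, sizes and axes as the green one (x to its dark label end, z up); loose, 170 g, stands on the table and stays there.
- lower_tote_ledges (a point): Centre of the blue tote at the level of its four ledges, 60 mm above its underside (10 below the rim's top). Ledges: flat tops, 18 x 16 mm, of hollow columns inside the long walls at x = +54 and -22 mm. A tote put in turned the same way slides over the columns and nests (33 mm up); turned half a turn its underside rests on the ledges (60 mm up), with 6 mm of play each way.
- hearing_case_center (a point): Centre of the grey hearing-aid case on the blue tote's floor: 78 x 50 x 34 mm, 110 g, loose. Its top is 37 mm above the tote's underside: a nested tote would squash it, a stacked one clears it.
- pill_bottle_center (a point): Centre of the amber pill bottle with ribbed white cap and white label, lying on the table: 98 mm long, 45 mm in diameter at cap and foot (43 mm between them), 55 to 100 g, loose, it can roll. Its x axis runs along the bottle from foot to cap: the foot is 49 mm to -x, the cap covers +27 to +49 mm. Upright when x points up.
- tumbler: Clear glass tumbler, 72 mm across, 100 mm high, standing on the coaster; origin at the centre of its underside. Bystander.
- coaster: Round wooden coaster, 100 mm across, 9 mm thick, origin at the centre of its underside. Bystander.
- clock: White digital alarm clock, 45 x 105 x 62 mm high, origin at the centre of its underside. Bystander.
- glasses_case: Brown spectacles case, 60 x 150 x 36 mm high, origin at the centre of its underside, its length along its y. Bystander.
Not all that is in view belongs to the job. Leave any red look-alike of the part that bears upper_tote_center alone. What is shaped like the part that bears pill_bottle_center but purple is not meant.

How it is judged (in metres and radians):
At the end, for the whole second after the job is handed in: Green tote level on the blue one's ledges, half a turn to it (centre 57-63 mm higher, 12 mm sideways, 0.05 rad); blue tote within 30 mm and hearing-aid case in it within 40 mm of their starts; bottle cap up (0.12 rad) on the green tote's floor, within 65 mm of its centre (z of upper_tote_center in the frame of lower_tote_center between 0.057 and 0.063 m and horizontal distance between upper_tote_center and lower_tote_center below 0.012 m and x of upper_tote_label_rim in the frame of lower_tote_center below -0.07 m and angle between upper_tote_center's own z axis and vertical below 0.05 rad and angle between lower_tote_center's own z axis and vertical below 0.03 rad and distance of lower_tote_center from where it was at the start of the episode below 0.03 m and z of hearing_case_center in the frame of lower_tote_center below -0.01 m and distance of hearing_case_center from where it was at the start of the episode below 0.04 m and angle between pill_bottle_center's own x axis and vertical below 0.12 rad and z of pill_bottle_center in the frame of upper_tote_center between 0.012 and 0.022 m and horizontal distance between pill_bottle_center and upper_tote_center below 0.065 m); the robot touches nothing.
It fails at once if the hearing-aid case is pressed by the green tote (contact force between upper_tote and hearing_case above 1 N).
It fails at once if the green tote is dropped (falls free faster than 0.5 m/s) or pushed onto the blue one with over 40 N (contact force between upper_tote and lower_tote above 40 N or (contact force between the fingers and upper_tote below 0.05 N and linear speed of upper_tote above 0.5 m/s)).
It fails at once if the pill bottle is dropped (falls free faster than 0.6 m/s) or pushed into the green tote with over 40 N (contact force between pill_bottle and upper_tote above 40 N or (contact force between the fingers and pill_bottle below 0.05 N and linear speed of pill_bottle above 0.6 m/s)).
It fails at once if the tumbler or coaster is moved more than 20 mm, or the tumbler tipped (distance of any of tumbler, coaster from where it was at the start of the episode above 0.02 m or angle between tumbler's own z axis and vertical above 0.2 rad).
It fails at once if the clock or the glasses case is moved more than 20 mm (distance of any of clock, glasses_case from where it was at the start of the episode above 0.02 m).
It also fails if it takes over 67 s, if anything falls off the work surface, if the arm or the gripper's body presses on something with over 40 N, if the wrist force passes 120 N, or if a joint passes its speed limit or range.

### The arm

A 7-joint arm with a two-finger parallel gripper is mounted at the origin on the work surface. World frame = base frame: x ahead of the robot, y to its left, z up, the work surface at z = 0. Lengths are in mm, angles in rad, forces in N, time in s.
With the tool pointing down it reaches from about 400 to 875 mm from the base axis. Payload 4.4 kg.
Tool frame: the origin (TCP) lies at the very end of the fingers, on their centre line; the grasp point (between the pads) lies 19 mm behind it; y points along the fingers, z is the direction in which the jaws open and shut, and the axes are right-handed (so a half turn about y gives the same grasp; the last joint's range is limited). The gripper opens to 85 mm and grips with 20 to 120 N. Pads are 22 mm wide; open, the fingers measure 114 mm over their backs; the gripper's body (76 mm by 85 mm) begins 54 mm behind the grasp point. The pads swing forward as they close: fully open they stand 13 mm farther back than shut.
Start: joints at [1.069, 0.628, 0.038, 1.517, -0.027, 0.996, -0.02], TCP at [274.416, -589.248, 231.313] pointing down, gripper open.
Joint ranges: [-3.06, 3.06], [-0.37, 2.12], [-1.25, 1.32], [0.18, 2.47], [-1.1, 4.24], [0.23, 1.98], [-2.94, 2.94]. Speed limits (rad/s): [2.57, 2.57, 3.14, 3.14, 3.14, 3.14, 3.14].

### API

Orientations are given as [roll, pitch, yaw] about the fixed x, y, z axes, in that order (R = Rz(yaw) Ry(pitch) Rx(roll)).
In Python, from cell import read_state, get_image, finish_job gives the robot as it stands. The module is installed in compiled form; this text tells all that it offers.
- The arm moves only by the tool servo_tool, never from a script. Its argument "increments" is a list of rows, each an object of numbers: "dx", "dy", "dz": the shift along the world's x, y, z in cm; "ax", "ay", "az": the turn, a rotation vector about the world's x, y, z in rad; "claw": the closure, from -1 (fully open) to 1 (shut). A call has 1 to 8 rows; each row is the pose to reach, as a shift and turn from the pose commanded when the call began; what a row does not reach only later rows make up. A row lasts 1/12 s, in which the tool goes at most 41.7 mm and 7.16 degrees, less where a joint would pass 70% of its speed; a pose out of reach is approached as far as the arm can. A call with a gripper value outside its range is refused whole. The fingers move at their own pace and stop on an object; the grip force is fixed at half the most. Time passes only in rows, so rows that repeat a pose let the fingers close. It gives the time, the measured TCP pose, the force and the opening at its end, in the units of the state.
- read_state(): the state, without advancing time (a new reading comes with each control period).
- get_image(name): name is "scene" or "top"; returns a dict with "color" (400x640x3 uint8, red, green, blue), "fov_y" (degrees; the focal length in pixels is half the picture's height over the tangent of half this angle, whatever the lens; pixels are square), "cx", "cy" (the principal point, pixels), "R" (3x3) and "t" (3): a world point X has camera coordinates R X + t. Camera axes: x right, y down, z forward; pixel columns grow to the right and rows downward; lengths in mm; the calibration is good to about 2 mm. A picture is of the moment at which its call begins. There is no depth.
- finish_job(): hands the job in, once; it reports no verdict.
The state is a dict: "clock": time; "qpos": joint angles; "qd": joint speeds; "tau": joint torques, N m; "eef_pos": TCP position; "tool_rot": TCP orientation; "force": force on the tool from outside, world axes, zero at the start; "torque": the same for the moment, N m; "width": finger opening in mm.
Only numpy, scipy, OpenCV 4.12 (cv2) and the standard library are available. Lean on these libraries where they do the work, as an engineer would, in place of code of your own. Each camera call takes 0.05 s, during which the arm holds its last target.

## Working session

There is one attempt and no reset: what is moved stays moved. The work goes in short steps, Python scripts to look and compute and a tool call to move; the robot and the scene stay as the last step left them, time stands still between calls to the robot, and variables do not carry over. Pictures are saved under pics/ and viewed, and the job is handed in when it is done.

Besides the shell and the picture viewer there is one more tool, called after "Request:" by a JSON object that holds its "op" and its "data". servo_tool: Moves the arm, as the interface text tells. Its arguments: {"type":"object","properties":{"increments":{"type":"array","items":{"type":"object","properties":{"dx":{"type":"number"},"dy":{"type":"number"},"dz":{"type":"number"},"ax":{"type":"number"},"ay":{"type":"number"},"az":{"type":"number"},"claw":{"type":"number"}}}}},"required":["increments"]}

```bash
mkdir -p pics
cat > h.py <<'E'
import numpy as np, cv2
from cell import read_state, get_image, finish_job
def cam(n):
    d=get_image(n); c=d['color']; f=c.shape[0]/2/np.tan(np.radians(d['fov_y'])/2)
    d['f']=f; d['R']=np.array(d['R']); d['t']=np.array(d['t']); return d
def ray(d,u,v,z):
    r=d['R'].T@np.array([(u-d['cx'])/d['f'],(v-d['cy'])/d['f'],1]); o=-d['R'].T@d['t']
    return o+r*(z-o[2])/r[2]
def proj(d,X):
    p=d['R']@np.array(X,float)+d['t']; return p[:2]/p[2]*d['f']+[d['cx'],d['cy']]
def save(d,n,crop=None,s=1):
    im=d['color'][...,::-1]
    if crop: a,b,c,e=crop; im=im[b:e,a:c]
    if s!=1: im=cv2.resize(im,None,fx=s,fy=s,interpolation=cv2.INTER_CUBIC)
    cv2.imwrite('pics/'+n+'.png',im)
E
python3 - <<'E'
from h import *
for n in ['scene','top']:
    d=cam(n); save(d,n+'0'); print(n,d['f'],d['cx'],d['cy'],-d['R'].T@d['t'],d['R'].round(3).tolist())
print(read_state())
E
```

```text
scene 418.80680401283934 318.2561528402223 201.66833690006715 [1097.29983417 -469.78900606 1229.97205856] [[0.667, 0.745, -0.003], [0.628, -0.564, -0.536], [-0.401, 0.356, -0.844]]
top 365.2049062009522 316.7547076419296 200.6381838985077 [ 442.5754206    25.43429847 1166.79042548] [[-0.002, -1.0, 0.009], [-0.994, 0.001, -0.109], [0.109, -0.01, -0.994]]
{'clock': 0.1, 'qpos': array([ 1.06916963,  0.62925715,  0.03847231,  1.51826775, -0.02702668,
        0.99632131, -0.02000883]), 'qd': array([-9.12430822e-05, -1.78133812e-03,  5.30982597e-04, -3.14555318e-03,
       -1.20364736e-04, -1.01129846e-03, -2.00794405e-04]), 'tau': array([ 4.02759135e-03, -5.64523172e+01,  1.23080146e+00, -1.93966877e+01,
        1.13323313e-02,  5.51982157e-03,  4.20692047e-06]), 'eef_pos': array([ 274.18424413, -588.71475647,  230.47935559]), 'tool_rot': array([-1.57253127e+00, -1.17550444e-05, -2.70581157e+00]), 'force': array([ 0.49979239, -0.5480198 , -0.01581514]), 'torque': array([ 0.01690711,  0.04738058, -0.04031951]), 'width': 85.23954768018815}
```

View pics/scene0.png

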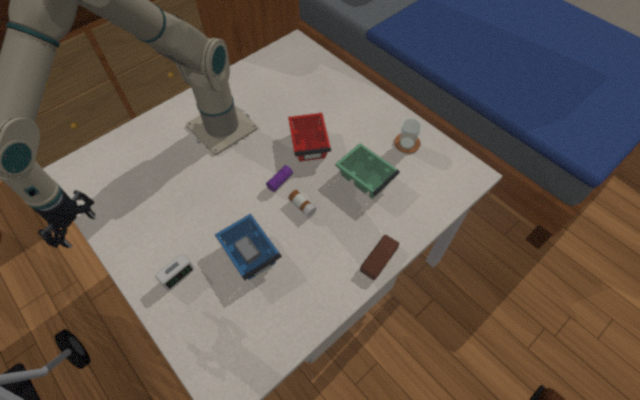

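View pics/top0.png

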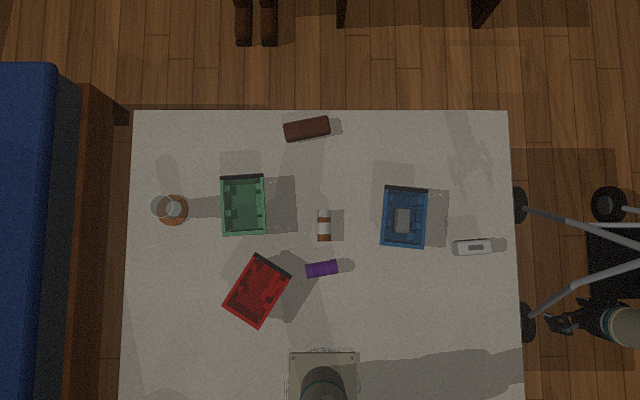

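The scene holds a green tote (top 243,205), a red look-alike (257,291), a blue tote (404,217), an amber bottle (324,225) and a purple look-alike (322,268). The green tote and the amber bottle match the description. I'll confirm with a crop.

Run:
```python
from h import *
d=cam('top'); save(d,'top1',(200,150,460,280),3)
s=cam('scene'); save(s,'sc1',(200,120,420,290),3.5)
```

```text
(no output)
```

View pics/top1.png

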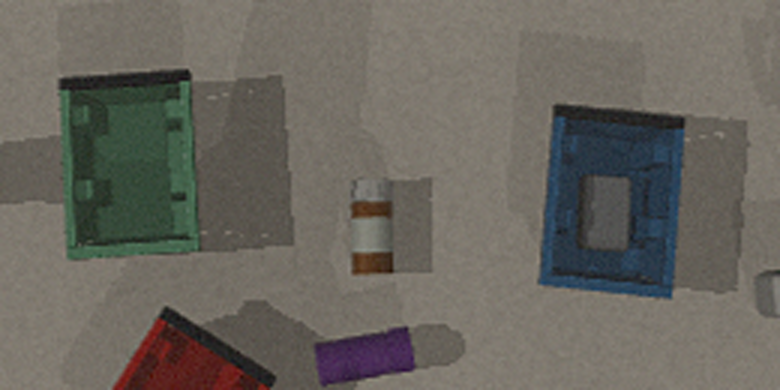

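View pics/sc1.png

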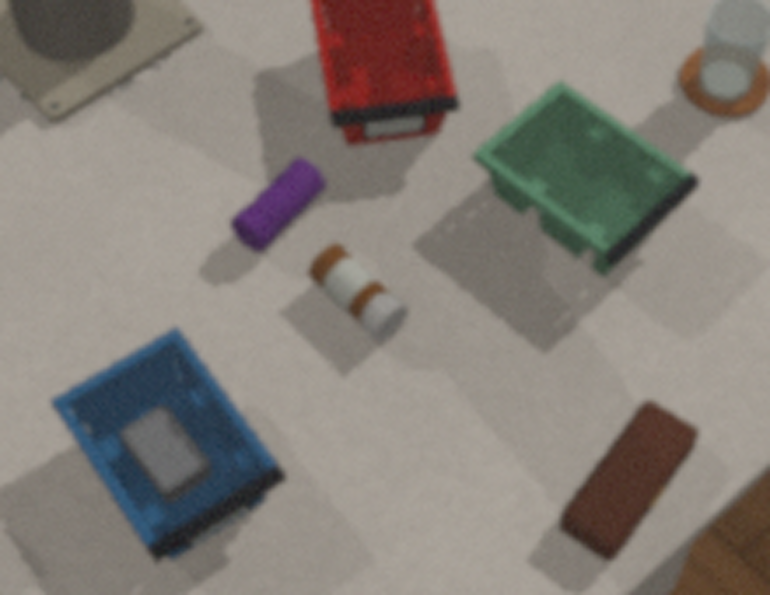

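```bash
cat > meas.py <<'E'
from h import *
def mask(d,which,box):
    hsv=cv2.cvtColor(d['color'],cv2.COLOR_RGB2HSV).astype(int); H,S,V=hsv[...,0],hsv[...,1],hsv[...,2]
    if which=='g': m=(H>55)&(H<88)&(S>60)
    elif which=='b': m=(H>95)&(H<120)&(S>90)
    elif which=='amber': m=(H>3)&(H<20)&(S>110)
    if which in 'gb': m|=(V<50)
    M=np.zeros(m.shape,np.uint8); a,b,c,e=box; M[b:e,a:c]=m[b:e,a:c]*255
    return cv2.morphologyEx(M,cv2.MORPH_CLOSE,np.ones((3,3)))
def quad(M):
    c,_=cv2.findContours(M,cv2.RETR_EXTERNAL,cv2.CHAIN_APPROX_NONE); c=max(c,key=cv2.contourArea)
    return cv2.minAreaRect(c),cv2.boxPoints(cv2.minAreaRect(c)),c
E
python3 - <<'E'
from meas import *
t=cam('top')
for w,b in [('g',(205,165,280,245)),('b',(368,175,440,255))]:
    r,q,c=quad(mask(t,w,b)); print(w,r)
    P=[ray(t,u,v,70)[:2].round(1) for u,v in q]; print(q.round(1).tolist(),P, np.mean(P,0))
E
```

```text
g ((242.46437072753906, 204.36993408203125), (60.43156814575195, 43.873165130615234), 86.76029968261719)
[[218.89999389648438, 175.39999389648438], [262.70001220703125, 173.0], [266.1000061035156, 233.3000030517578], [222.3000030517578, 235.8000030517578]] [array([640.3, 312. ]), array([647.9, 179.3]), array([465. , 166.6]), array([457.9, 296.9])] [552.775 238.7  ]
b ((403.9793395996094, 216.748291015625), (43.598876953125, 60.7892951965332), 4.763641834259033)
[[379.70001220703125, 245.1999969482422], [384.79998779296875, 184.60000610351562], [428.20001220703125, 188.3000030517578], [423.20001220703125, 248.8000030517578]] [array([ 428.8, -172.9]), array([ 611.6, -192.1]), array([ 600.4, -324.3]), array([ 417.7, -302.6])] [ 514.625 -247.975]
```

Run:
```python
from meas import *
t=cam('top'); s=cam('scene')
def rim(c,yaw):
    R=np.array([[np.cos(yaw),-np.sin(yaw)],[np.sin(yaw),np.cos(yaw)]])
    return [np.r_[np.array(c)+R@p,70] for p in [(92,66),(92,-66),(-92,-66),(-92,66)]]
ov={}
for n,d in (('top',t),('scene',s)):
    d['color']=d['color'].copy(); im=np.ascontiguousarray(cv2.resize(d['color'],None,fx=4,fy=4,interpolation=cv2.INTER_CUBIC))
    for c,y in [((552.8,238.7),.067),((514.6,-248),-.098)]:
        P=np.array([(proj(d,p)+.5)*4 for p in rim(c,y)]).astype(int)
        cv2.polylines(im,[P],True,(255,255,0),1)
    ov[n]=im
a=ov['top'][640:1040,840:1760]; b=ov['scene'][540:1140,840:1640]
cv2.imwrite('pics/ovt.png',cv2.resize(a,(800,348))[...,::-1]); cv2.imwrite('pics/ovs.png',b[...,::-1])
# bottle
v=cv2.cvtColor(t['color'],cv2.COLOR_RGB2HSV)
print(t['color'][200:246:2,323].tolist())
for u,vv in [(316.9,209.5),(330.7,209.5),(316.9,241),(330.7,241)]: print(ray(t,u,vv,22.5).round(1))
r,q,c=quad(mask(t,'amber',(310,200,340,250))); print(r)
```

```text
[[114, 112, 100], [118, 110, 103], [113, 108, 100], [116, 112, 104], [118, 114, 103], [120, 117, 113], [117, 115, 111], [113, 107, 105], [126, 130, 123], [79, 48, 24], [86, 59, 37], [98, 82, 62], [128, 128, 120], [126, 124, 116], [129, 131, 119], [123, 125, 113], [126, 125, 117], [101, 81, 63], [82, 56, 28], [83, 56, 30], [79, 50, 31], [128, 125, 116], [129, 123, 113]]
[540.1  14.   22.5]
[540.1 -29.4  22.5]
[441.7  14.3  22.5]
[441.6 -28.7  22.5]
((324.0, 237.0), (6.0, 12.0), 90.0)
```

View pics/ovt.png

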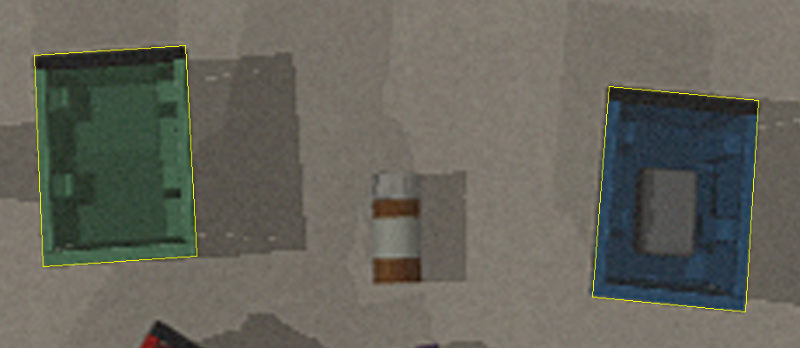

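View pics/ovs.png

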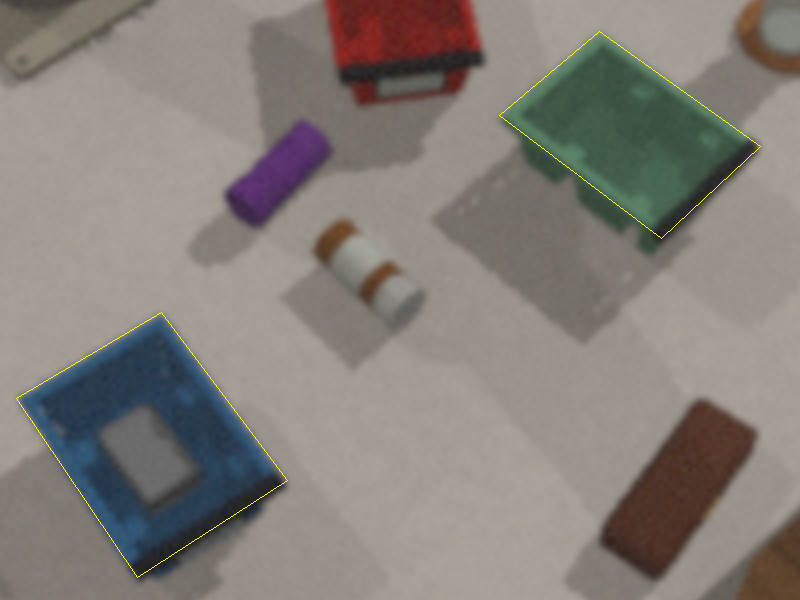

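Request:
{"op": "servo_tool", "data": {"increments": [{"dx": 10,"dy": 25.6,"az": 0.924,"claw": -1},{"dx": 10,"dy": 25.6,"az": 0.924,"claw": -1},{"dx": 10,"dy": 25.6,"az": 0.924,"claw": -1},{"dx": 10,"dy": 25.6,"az": 0.924,"claw": -1},{"dx": 10,"dy": 25.6,"az": 0.924,"claw": -1},{"dx": 10,"dy": 25.6,"az": 0.924,"claw": -1},{"dx": 10,"dy": 25.6,"az": 0.924,"claw": -1},{"dx": 10,"dy": 25.6,"az": 0.924,"claw": -1}]}}

```text
invalid input at $.increments[0]: expected keys dx, dy, dz, ax, ay, az, claw
```

Request:
{"op": "servo_tool", "data": {"increments": [{"dx": 10,"dy": 25.6,"az": 0.924,"claw": -1},{"dx": 10,"dy": 25.6,"az": 0.924,"claw": -1},{"dx": 10,"dy": 25.6,"az": 0.924,"claw": -1},{"dx": 10,"dy": 25.6,"az": 0.924,"claw": -1},{"dx": 10,"dy": 25.6,"az": 0.924,"claw": -1},{"dx": 10,"dy": 25.6,"az": 0.924,"claw": -1},{"dx": 10,"dy": 25.6,"az": 0.924,"claw": -1},{"dx": 10,"dy": 25.6,"az": 0.924,"claw": -1}]}}

```text
invalid input at $.increments[0]: expected keys dx, dy, dz, ax, ay, az, claw
```

Request:
{"op": "servo_tool", "data": {"increments": [{"dx": 10,"dy": 25.6,"dz": 0,"ax": 0,"ay": 0,"az": 0.924,"claw": -1},{"dx": 10,"dy": 25.6,"dz": 0,"ax": 0,"ay": 0,"az": 0.924,"claw": -1},{"dx": 10,"dy": 25.6,"dz": 0,"ax": 0,"ay": 0,"az": 0.924,"claw": -1},{"dx": 10,"dy": 25.6,"dz": 0,"ax": 0,"ay": 0,"az": 0.924,"claw": -1},{"dx": 10,"dy": 25.6,"dz": 0,"ax": 0,"ay": 0,"az": 0.924,"claw": -1},{"dx": 10,"dy": 25.6,"dz": 0,"ax": 0,"ay": 0,"az": 0.924,"claw": -1},{"dx": 10,"dy": 25.6,"dz": 0,"ax": 0,"ay": 0,"az": 0.924,"claw": -1},{"dx": 10,"dy": 25.6,"dz": 0,"ax": 0,"ay": 0,"az": 0.924,"claw": -1}]}}

```text
clock: 1.02
eef_pos: [377.4, -326.7, 231.8]
tool_rot: [-1.57, 0.003, -1.767]
force: [0.5, -0.4, 0.3]
width: 85.4
```

Request:
{"op": "servo_tool", "data": {"increments": [{"dx": 10,"dy": 25.6,"dz": 0,"ax": 0,"ay": 0,"az": 0.924,"claw": -1},{"dx": 10,"dy": 25.6,"dz": 0,"ax": 0,"ay": 0,"az": 0.924,"claw": -1},{"dx": 10,"dy": 25.6,"dz": 0,"ax": 0,"ay": 0,"az": 0.924,"claw": -1},{"dx": 10,"dy": 25.6,"dz": 0,"ax": 0,"ay": 0,"az": 0.924,"claw": -1},{"dx": 10,"dy": 25.6,"dz": 0,"ax": 0,"ay": 0,"az": 0.924,"claw": -1},{"dx": 10,"dy": 25.6,"dz": 0,"ax": 0,"ay": 0,"az": 0.924,"claw": -1},{"dx": 10,"dy": 25.6,"dz": 0,"ax": 0,"ay": 0,"az": 0.924,"claw": -1},{"dx": 10,"dy": 25.6,"dz": 0,"ax": 0,"ay": 0,"az": 0.924,"claw": -1}]}}

```text
clock: 1.68
eef_pos: [477.0, -70.4, 232.1]
tool_rot: [-1.565, 0.0, -0.843]
force: [1.2, 0.2, 0.7]
width: 85.6
```

Request:
{"op": "servo_tool", "data": {"increments": [{"dx": 10,"dy": 25.6,"dz": -8,"ax": 0,"ay": 0,"az": 0.924,"claw": -1},{"dx": 10,"dy": 25.6,"dz": -8,"ax": 0,"ay": 0,"az": 0.924,"claw": -1},{"dx": 10,"dy": 25.6,"dz": -8,"ax": 0,"ay": 0,"az": 0.924,"claw": -1},{"dx": 10,"dy": 25.6,"dz": -8,"ax": 0,"ay": 0,"az": 0.924,"claw": -1},{"dx": 10,"dy": 25.6,"dz": -8,"ax": 0,"ay": 0,"az": 0.924,"claw": -1},{"dx": 10,"dy": 25.6,"dz": -8,"ax": 0,"ay": 0,"az": 0.924,"claw": -1},{"dx": 10,"dy": 25.6,"dz": -8,"ax": 0,"ay": 0,"az": 0.924,"claw": -1},{"dx": 10,"dy": 25.6,"dz": -8,"ax": 0,"ay": 0,"az": 0.924,"claw": -1}]}}

```text
clock: 2.35
eef_pos: [574.7, 188.0, 149.9]
tool_rot: [-1.563, -0.0, 0.079]
force: [0.1, 0.4, 1.0]
width: 85.4
```

Request:
{"op": "servo_tool", "data": {"increments": [{"dx": 0,"dy": 0,"dz": 0,"ax": 0,"ay": 0,"az": 0,"claw": -1},{"dx": 0,"dy": 0,"dz": 0,"ax": 0,"ay": 0,"az": 0,"claw": -1},{"dx": 0,"dy": 0,"dz": 0,"ax": 0,"ay": 0,"az": 0,"claw": -1}]}}

```text
clock: 2.6
eef_pos: [574.5, 176.9, 151.4]
tool_rot: [-1.572, 0.0, 0.063]
force: [-0.6, 0.0, 1.1]
width: 85.2
```

Run:
```python
from h import *
print(read_state())
s=cam('scene'); save(s,'sc2',(250,80,450,220),4)
```

```text
{'clock': 2.6, 'qpos': array([ 0.05899008,  0.73776426, -0.67304759,  1.72419891,  0.57366845,
        0.88683014,  0.77161985]), 'qd': array([ 0.01090601, -0.0096274 , -0.00052136, -0.00147951, -0.00124252,
       -0.00174465,  0.00470435]), 'tau': array([-8.32805727e-01, -5.31847215e+01, -9.28025991e+00, -1.50632572e+01,
       -2.00693234e-02, -3.40440671e-02,  1.14805525e-04]), 'eef_pos': array([574.52041335, 176.895216  , 151.40138548]), 'tool_rot': array([-1.57245305e+00,  9.62328081e-05,  6.27917076e-02]), 'force': array([-0.62503228,  0.03322867,  1.05447868]), 'torque': array([-0.02536757,  0.00079188, -0.04851072]), 'width': 85.2059076732763}
```

View pics/sc2.png

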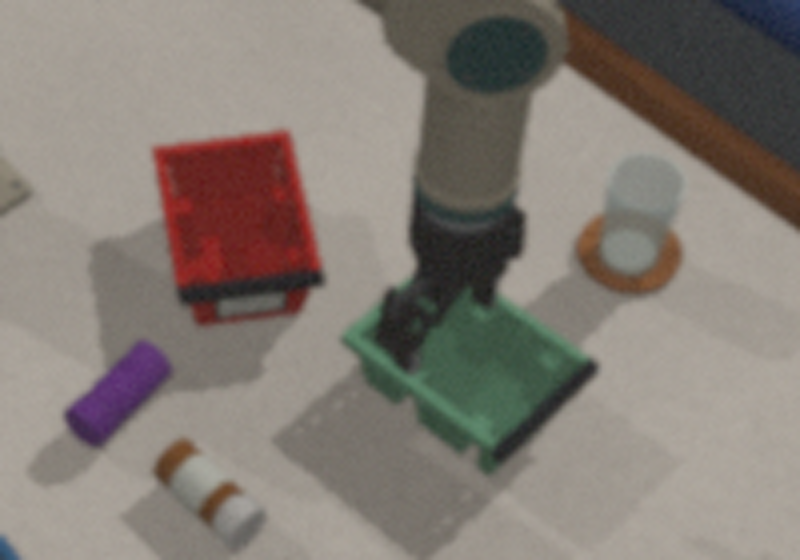

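Request:
{"op": "servo_tool", "data": {"increments": [{"dx": -0.15,"dy": 0,"dz": -3.5,"ax": 0,"ay": 0,"az": 0,"claw": -1},{"dx": -0.15,"dy": 0,"dz": -6.5,"ax": 0,"ay": 0,"az": 0,"claw": -1},{"dx": -0.15,"dy": 0,"dz": -8.5,"ax": 0,"ay": 0,"az": 0,"claw": -1},{"dx": -0.15,"dy": 0,"dz": -9.4,"ax": 0,"ay": 0,"az": 0,"claw": -1},{"dx": -0.15,"dy": 0,"dz": -9.4,"ax": 0,"ay": 0,"az": 0,"claw": -1},{"dx": -0.15,"dy": 0,"dz": -9.4,"ax": 0,"ay": 0,"az": 0,"claw": -0.3},{"dx": -0.15,"dy": 0,"dz": -9.4,"ax": 0,"ay": 0,"az": 0,"claw": 0.2}]}}

```text
clock: 3.23
eef_pos: [574.1, 179.1, 59.0]
tool_rot: [-1.57, -0.003, 0.065]
force: [-0.1, 0.6, 0.4]
width: 63.8
```

Run:
```python
from h import *
s=cam('scene'); save(s,'sc3',(310,120,430,210),6.6)
s=cam('top'); save(s,'t3',(200,150,330,250),6)
```

```text
(no output)
```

View pics/sc3.png

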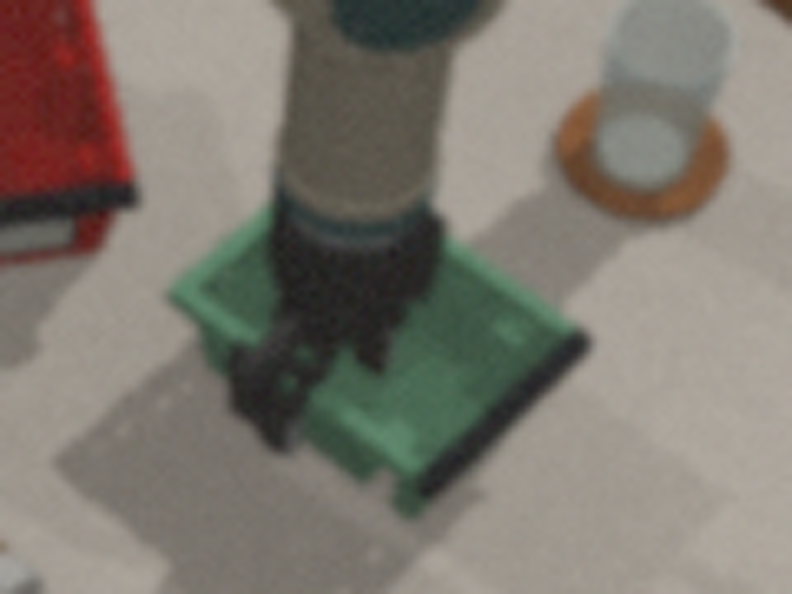

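View pics/t3.png

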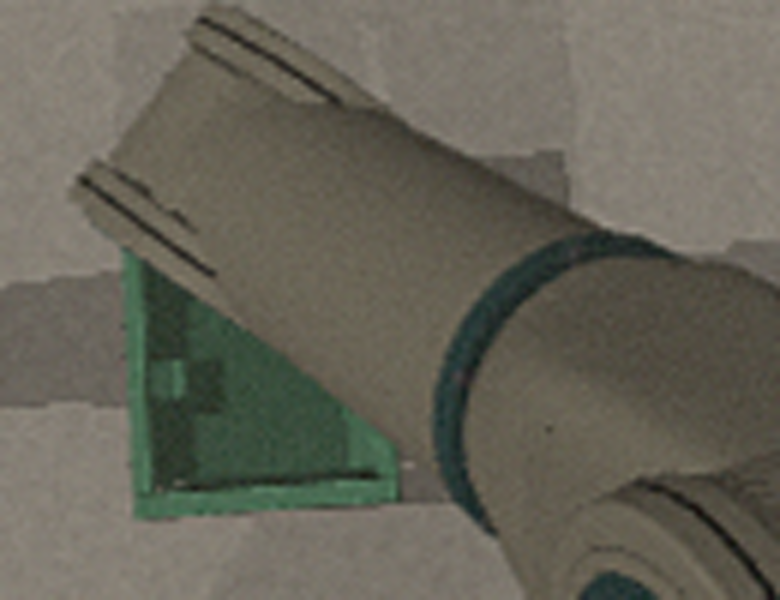

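Fingers straddle the right rim, one inside and one outside. Closing.

Request:
{"op": "servo_tool", "data": {"increments": [{"dx": 0,"dy": 0,"dz": 0,"ax": 0,"ay": 0,"az": 0,"claw": 0.6},{"dx": 0,"dy": 0,"dz": 0,"ax": 0,"ay": 0,"az": 0,"claw": 1},{"dx": 0,"dy": 0,"dz": 0,"ax": 0,"ay": 0,"az": 0,"claw": 1},{"dx": 0,"dy": 0,"dz": 0,"ax": 0,"ay": 0,"az": 0,"claw": 1},{"dx": 0,"dy": 0,"dz": 0,"ax": 0,"ay": 0,"az": 0,"claw": 1},{"dx": 0,"dy": 0,"dz": 0,"ax": 0,"ay": 0,"az": 0,"claw": 1},{"dx": 0,"dy": 0,"dz": 0,"ax": 0,"ay": 0,"az": 0,"claw": 1}]}}

```text
clock: 3.92
eef_pos: [573.3, 179.1, 58.1]
tool_rot: [-1.57, -0.001, 0.066]
force: [-1.3, -0.7, 5.5]
width: 8.6
```

Request:
{"op": "servo_tool", "data": {"increments": [{"dx": 0,"dy": 0,"dz": 0,"ax": 0,"ay": 0,"az": 0,"claw": 1},{"dx": 0,"dy": 0,"dz": 1,"ax": 0,"ay": 0,"az": 0,"claw": 1},{"dx": 0,"dy": 0,"dz": 2.5,"ax": 0,"ay": 0,"az": 0,"claw": 1},{"dx": 0,"dy": 0,"dz": 4,"ax": 0,"ay": 0,"az": 0,"claw": 1},{"dx": 0,"dy": 0,"dz": 5,"ax": 0,"ay": 0,"az": 0,"claw": 1},{"dx": 0,"dy": 0,"dz": 5,"ax": 0,"ay": 0,"az": 0,"claw": 1}]}}

```text
clock: 4.42
eef_pos: [574.1, 179.4, 109.5]
tool_rot: [-1.57, -0.003, 0.066]
force: [0.5, -1.2, -0.6]
width: 8.3
```

Run:
```python
from h import *
s=cam('scene'); save(s,'sc4',(310,110,430,200),6.6); print(read_state()['width'])
```

```text
8.027344102914643
```

View pics/sc4.png

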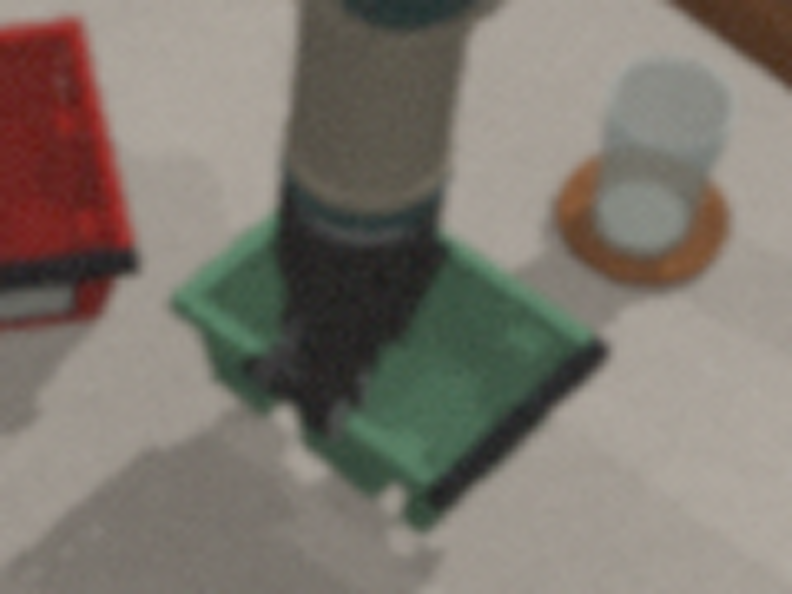

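Request:
{"op": "servo_tool", "data": {"increments": [{"dx": 0,"dy": 0,"dz": 0,"ax": 0,"ay": 0,"az": 0,"claw": 1},{"dx": 0,"dy": 0,"dz": 0,"ax": 0,"ay": 0,"az": 0,"claw": 1}]}}

```text
clock: 4.63
eef_pos: [572.3, 178.2, 106.5]
tool_rot: [-1.572, 0.002, 0.066]
force: [-0.6, 1.2, -2.0]
width: 8.0
```

```bash
cat > ov.py <<'E'
from h import *
def rim3(R,t,z0=35):
    return [R@np.array([a,b,z0])+t for a,b in [(92,66),(92,-66),(-92,-66),(-92,66)]]
def Rz(y): return np.array([[np.cos(y),-np.sin(y),0],[np.sin(y),np.cos(y),0],[0,0,1.]])
def overlay(name,cam_,polys,crop,s):
    d=cam(cam_); im=np.ascontiguousarray(cv2.resize(d['color'],None,fx=s,fy=s,interpolation=cv2.INTER_CUBIC))
    for P in polys:
        cv2.polylines(im,[np.array([(proj(d,p)+.5)*s for p in P]).astype(int)],True,(255,255,0),1)
    a,b,c,e=[int(k*s) for k in crop]; cv2.imwrite('pics/'+name+'.png',im[b:e,a:c,::-1])
E
python3 - <<'E'
from ov import *
st=read_state(); print(st['width'],st['eef_pos'],st['force'],st['torque'])
dz=st['eef_pos'][2]-58
c=np.array([552.8,238.7,35+dz])
overlay('sc5','scene',[rim3(Rz(.067),c)],(310,110,430,200),6.6)
E
```

```text
7.9734601171891075 [572.30602625 178.23773324 106.47132879] [-0.62217934  1.17614712 -2.02649307] [-0.06697113 -0.05785165  0.01936093]
```

View pics/sc5.png

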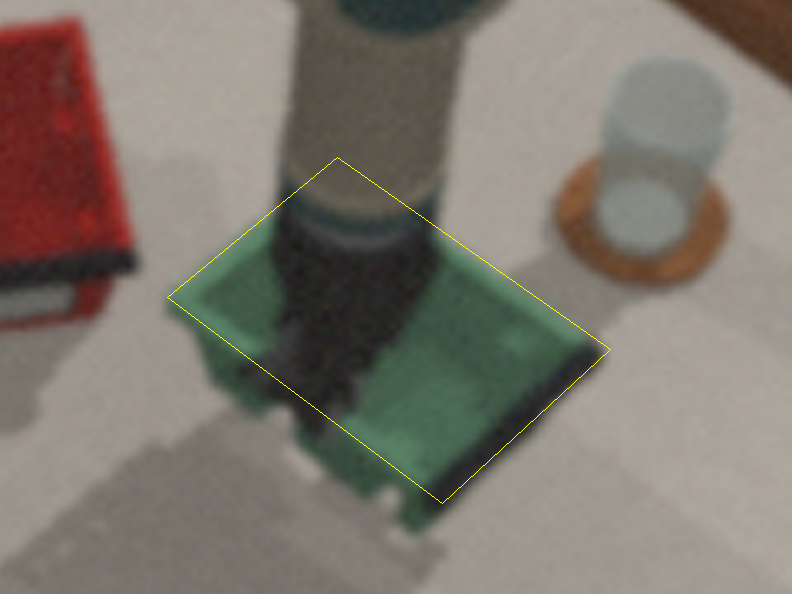

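Request:
{"op": "servo_tool", "data": {"increments": [{"dx": 0,"dy": 0,"dz": 1,"ax": 0,"ay": 0,"az": 0,"claw": 1},{"dx": 0,"dy": 0,"dz": 2.5,"ax": 0,"ay": 0,"az": 0,"claw": 1},{"dx": 0,"dy": 0,"dz": 4.2,"ax": 0,"ay": 0,"az": -0.03,"claw": 1},{"dx": 0,"dy": 0,"dz": 6,"ax": 0,"ay": 0,"az": -0.08,"claw": 1},{"dx": -0.2,"dy": -0.5,"dz": 7.5,"ax": 0,"ay": 0,"az": -0.16,"claw": 1},{"dx": -0.4,"dy": -1.4,"dz": 8.4,"ax": 0,"ay": 0,"az": -0.25,"claw": 1},{"dx": -0.6,"dy": -2.6,"dz": 8.8,"ax": 0,"ay": 0,"az": -0.35,"claw": 1},{"dx": -0.8,"dy": -3.8,"dz": 9,"ax": 0,"ay": 0,"az": -0.45,"claw": 1}]}}

```text
clock: 5.35
eef_pos: [565.0, 141.1, 198.7]
tool_rot: [-1.57, -0.001, -0.388]
force: [-1.0, -0.1, -1.3]
width: 8.4
```

Request:
{"op": "servo_tool", "data": {"increments": [{"dx": -0.2,"dy": -1.2,"dz": 0,"ax": 0,"ay": 0,"az": -0.1,"claw": 1},{"dx": -0.4,"dy": -2.4,"dz": 0,"ax": 0,"ay": 0,"az": -0.2,"claw": 1},{"dx": -0.6,"dy": -3.6,"dz": 0,"ax": 0,"ay": 0,"az": -0.3,"claw": 1},{"dx": -0.8,"dy": -4.8,"dz": 0,"ax": 0,"ay": 0,"az": -0.4,"claw": 1},{"dx": -1.0,"dy": -6.0,"dz": 0,"ax": 0,"ay": 0,"az": -0.5,"claw": 1},{"dx": -1.2,"dy": -7.2,"dz": 0,"ax": 0,"ay": 0,"az": -0.6,"claw": 1},{"dx": -1.4,"dy": -8.4,"dz": 0,"ax": 0,"ay": 0,"az": -0.7,"claw": 1},{"dx": -1.6,"dy": -9.6,"dz": 0,"ax": 0,"ay": 0,"az": -0.8,"claw": 1}]}}

```text
clock: 6.02
eef_pos: [548.5, 44.6, 197.6]
tool_rot: [-1.571, 0.001, -1.188]
force: [-0.4, 0.9, -1.3]
width: 8.1
```

Request:
{"op": "servo_tool", "data": {"increments": [{"dx": -0.2,"dy": -1.2,"dz": 0,"ax": 0,"ay": 0,"az": -0.1,"claw": 1},{"dx": -0.4,"dy": -2.4,"dz": 0,"ax": 0,"ay": 0,"az": -0.2,"claw": 1},{"dx": -0.6,"dy": -3.6,"dz": 0,"ax": 0,"ay": 0,"az": -0.3,"claw": 1},{"dx": -0.8,"dy": -4.8,"dz": 0,"ax": 0,"ay": 0,"az": -0.4,"claw": 1},{"dx": -1.0,"dy": -6.0,"dz": 0,"ax": 0,"ay": 0,"az": -0.5,"claw": 1},{"dx": -1.2,"dy": -7.2,"dz": 0,"ax": 0,"ay": 0,"az": -0.6,"claw": 1},{"dx": -1.4,"dy": -8.4,"dz": 0,"ax": 0,"ay": 0,"az": -0.7,"claw": 1},{"dx": -1.6,"dy": -9.6,"dz": 0,"ax": 0,"ay": 0,"az": -0.8,"claw": 1}]}}

```text
clock: 6.68
eef_pos: [532.7, -51.2, 197.6]
tool_rot: [-1.571, 0.001, -1.988]
force: [0.6, 0.4, -1.5]
width: 7.8
```

Request:
{"op": "servo_tool", "data": {"increments": [{"dx": -0.2,"dy": -1.2,"dz": 0,"ax": 0,"ay": 0,"az": -0.1,"claw": 1},{"dx": -0.4,"dy": -2.4,"dz": 0,"ax": 0,"ay": 0,"az": -0.2,"claw": 1},{"dx": -0.6,"dy": -3.6,"dz": 0,"ax": 0,"ay": 0,"az": -0.3,"claw": 1},{"dx": -0.8,"dy": -4.8,"dz": 0,"ax": 0,"ay": 0,"az": -0.4,"claw": 1},{"dx": -1.0,"dy": -6.0,"dz": 0,"ax": 0,"ay": 0,"az": -0.5,"claw": 1},{"dx": -1.2,"dy": -7.2,"dz": 0,"ax": 0,"ay": 0,"az": -0.6,"claw": 1},{"dx": -1.4,"dy": -8.4,"dz": 0,"ax": 0,"ay": 0,"az": -0.7,"claw": 1},{"dx": -1.6,"dy": -9.6,"dz": 0,"ax": 0,"ay": 0,"az": -0.8,"claw": 1}]}}

```text
clock: 7.35
eef_pos: [516.8, -147.1, 197.6]
tool_rot: [-1.572, 0.0, -2.788]
force: [0.8, 0.3, -2.7]
width: 8.2
```

Request:
{"op": "servo_tool", "data": {"increments": [{"dx": -0.3,"dy": -1.0,"dz": 0,"ax": 0,"ay": 0,"az": -0.1,"claw": 1},{"dx": -0.6,"dy": -2.0,"dz": 0,"ax": 0,"ay": 0,"az": -0.2,"claw": 1},{"dx": -0.8,"dy": -2.8,"dz": 0,"ax": 0,"ay": 0,"az": -0.3,"claw": 1},{"dx": -1.0,"dy": -3.4,"dz": 0,"ax": 0,"ay": 0,"az": -0.38,"claw": 1},{"dx": -1.2,"dy": -3.85,"dz": 0,"ax": 0,"ay": 0,"az": -0.43,"claw": 1},{"dx": -1.2,"dy": -3.85,"dz": 0,"ax": 0,"ay": 0,"az": -0.457,"claw": 1},{"dx": -1.2,"dy": -3.85,"dz": 0,"ax": 0,"ay": 0,"az": -0.457,"claw": 1},{"dx": -1.2,"dy": -3.85,"dz": 0,"ax": 0,"ay": 0,"az": -0.457,"claw": 1}]}}

```text
clock: 8.02
eef_pos: [505.2, -184.8, 197.4]
tool_rot: [-1.572, 0.0, 3.045]
force: [-0.1, -0.3, -1.7]
width: 7.9
```

Run:
```python
from ov import *
st=read_state(); print(st['qpos'],st['width'],st['eef_pos'],st['tool_rot'],st['force'],st['torque'])
blue=rim3(Rz(-.098),np.array([514.6,-248,35]))
e=st['eef_pos']; y=st['tool_rot'][2]  # green yaw = tool yaw
c=e+Rz(y)@np.array([-16,61,0]); c[2]=35+e[2]-58; print(c)
g=rim3(Rz(y),c)
overlay('sc6','scene',[blue,g],(200,170,320,290),5)
overlay('t6','top',[blue,g],(340,150,460,270),5)
```

```text
[ 0.16893639  0.51842263  0.19258184  1.87251748 -0.13884043  0.76356602
 -1.23052106] 7.897214709107321 [ 505.19015398 -184.83981198  197.38460663] [-1.57165983e+00  1.17071856e-04  3.04453557e+00] [-0.05103253 -0.25398162 -1.69178477] [0.07450447 0.0316663  0.02310373]
[ 515.20366142 -247.10320145  174.38460663]
```

View pics/sc6.png

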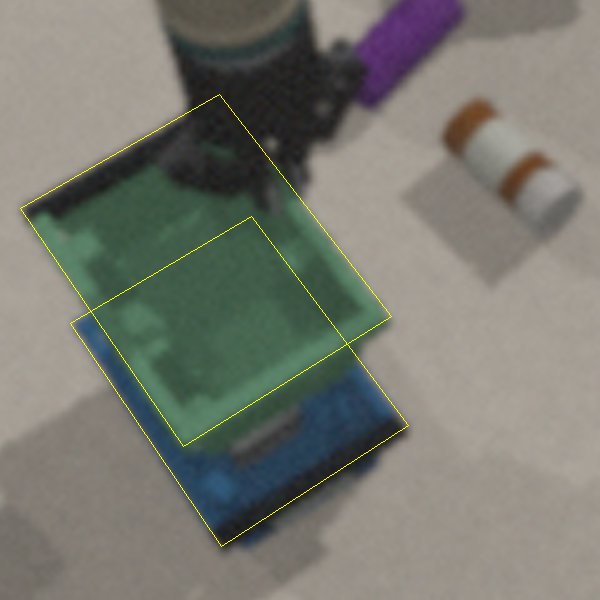

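View pics/t6.png

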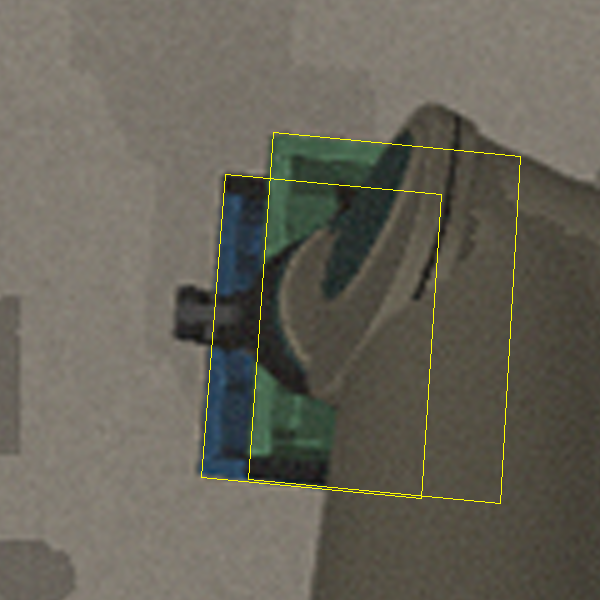

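Request:
{"op": "servo_tool", "data": {"increments": [{"dx": 0,"dy": 0,"dz": -1,"ax": 0,"ay": 0,"az": 0,"claw": 1},{"dx": 0,"dy": 0,"dz": -2.5,"ax": 0,"ay": 0,"az": 0,"claw": 1},{"dx": 0,"dy": 0,"dz": -4,"ax": 0,"ay": 0,"az": 0,"claw": 1},{"dx": 0,"dy": 0,"dz": -5.2,"ax": 0,"ay": 0,"az": 0,"claw": 1},{"dx": 0,"dy": 0,"dz": -6.2,"ax": 0,"ay": 0,"az": 0,"claw": 1},{"dx": 0,"dy": 0,"dz": -6.7,"ax": 0,"ay": 0,"az": 0,"claw": 1},{"dx": 0,"dy": 0,"dz": -6.9,"ax": 0,"ay": 0,"az": 0,"claw": 1},{"dx": 0,"dy": 0,"dz": -6.9,"ax": 0,"ay": 0,"az": 0,"claw": 1}]}}

```text
clock: 8.78
eef_pos: [504.8, -185.7, 127.9]
tool_rot: [-1.571, -0.0, 3.042]
force: [0.4, -0.2, -1.8]
width: 7.9
```

```bash
cat > chk.py <<'E'
import sys
from ov import *
n=sys.argv[1]
st=read_state(); print(st['qpos'].round(2),st['width'],st['eef_pos'],st['tool_rot'],st['force'],st['torque'])
blue=rim3(Rz(-.098),np.array([514.6,-248,35]))
e=st['eef_pos']; y=st['tool_rot'][2]
c=e+Rz(y)@np.array([-16,61,0]); c[2]=35+e[2]-58; print(c)
g=rim3(Rz(y),c)
overlay('sc'+n,'scene',[blue,g],(200,170,320,290),5)
overlay('t'+n,'top',[blue,g],(340,150,460,270),5)
E
python3 chk.py 7
```

```text
[ 0.19  0.62  0.16  1.93 -0.17  0.6  -1.21] 7.922072222015127 [ 504.82916618 -185.70944953  127.92990226] [-1.57091161e+00 -4.92751184e-04  3.04240235e+00] [ 0.36686466 -0.17570079 -1.77103039] [ 0.06588878 -0.02130493  0.00516849]
[ 514.70982935 -247.99405834  104.92990226]
```

View pics/sc7.png

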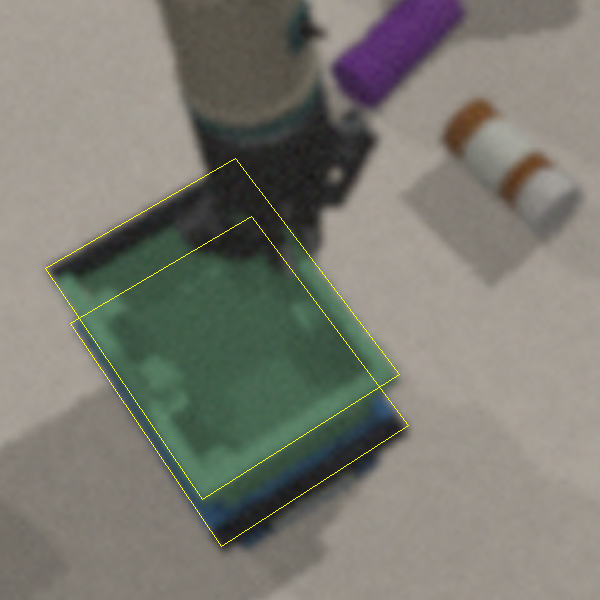

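View pics/t7.png

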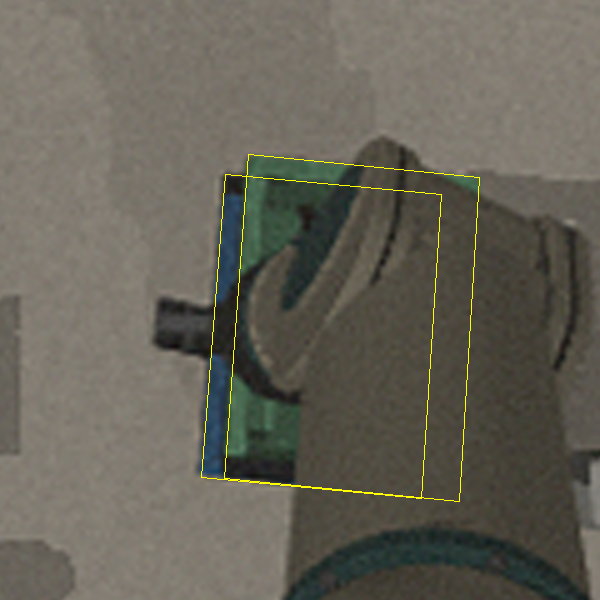

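Request:
{"op": "servo_tool", "data": {"increments": [{"dx": 0,"dy": 0,"dz": -0.2,"ax": 0,"ay": 0,"az": 0,"claw": 1},{"dx": 0,"dy": 0,"dz": -0.4,"ax": 0,"ay": 0,"az": 0,"claw": 1},{"dx": 0,"dy": 0,"dz": -0.55,"ax": 0,"ay": 0,"az": 0,"claw": 1},{"dx": 0,"dy": 0,"dz": -0.65,"ax": 0,"ay": 0,"az": 0,"claw": 1},{"dx": 0,"dy": 0,"dz": -0.7,"ax": 0,"ay": 0,"az": 0,"claw": 1},{"dx": 0,"dy": 0,"dz": -0.7,"ax": 0,"ay": 0,"az": 0,"claw": 1}]}}

```text
clock: 9.38
eef_pos: [504.8, -185.7, 121.2]
tool_rot: [-1.571, -0.0, 3.042]
force: [-0.1, 1.1, -1.4]
width: 8.0
```

Request:
{"op": "servo_tool", "data": {"increments": [{"dx": 0,"dy": 0,"dz": -0.05,"ax": 0,"ay": 0,"az": 0,"claw": 1},{"dx": 0,"dy": 0,"dz": -0.1,"ax": 0,"ay": 0,"az": 0,"claw": 1},{"dx": 0,"dy": 0,"dz": -0.15,"ax": 0,"ay": 0,"az": 0,"claw": 1},{"dx": 0,"dy": 0,"dz": -0.15,"ax": 0,"ay": 0,"az": 0,"claw": 1}]}}

```text
clock: 9.72
eef_pos: [504.9, -185.7, 119.7]
tool_rot: [-1.571, -0.0, 3.042]
force: [1.0, -0.2, -1.9]
width: 8.5
```

Request:
{"op": "servo_tool", "data": {"increments": [{"dx": 0,"dy": 0,"dz": -0.05,"ax": 0,"ay": 0,"az": 0,"claw": 1},{"dx": 0,"dy": 0,"dz": -0.1,"ax": 0,"ay": 0,"az": 0,"claw": 1},{"dx": 0,"dy": 0,"dz": -0.15,"ax": 0,"ay": 0,"az": 0,"claw": 1},{"dx": 0,"dy": 0,"dz": -0.15,"ax": 0,"ay": 0,"az": 0,"claw": 1}]}}

```text
clock: 10.05
eef_pos: [504.9, -185.7, 118.2]
tool_rot: [-1.571, -0.0, 3.042]
force: [-0.7, 0.1, -0.5]
width: 8.4
```

Request:
{"op": "servo_tool", "data": {"increments": [{"dx": 0,"dy": 0,"dz": -0.05,"ax": 0,"ay": 0,"az": 0,"claw": 1},{"dx": 0,"dy": 0,"dz": -0.1,"ax": 0,"ay": 0,"az": 0,"claw": 1},{"dx": 0,"dy": 0,"dz": -0.1,"ax": 0,"ay": 0,"az": 0,"claw": 1}]}}

```text
clock: 10.3
eef_pos: [505.0, -185.6, 118.1]
tool_rot: [-1.571, 0.0, 3.042]
force: [-2.3, 1.1, 6.3]
width: 8.2
```

Request:
{"op": "servo_tool", "data": {"increments": [{"dx": 0,"dy": 0,"dz": -0.05,"ax": 0,"ay": 0,"az": 0,"claw": 1},{"dx": 0,"dy": 0,"dz": -0.1,"ax": 0,"ay": 0,"az": 0,"claw": 1},{"dx": 0,"dy": 0,"dz": -0.1,"ax": 0,"ay": 0,"az": 0,"claw": 1}]}}

```text
clock: 10.55
eef_pos: [504.9, -185.4, 118.0]
tool_rot: [-1.572, 0.001, 3.042]
force: [-3.4, 2.9, 14.5]
width: 8.2
```

Request:
{"op": "servo_tool", "data": {"increments": [{"dx": 0,"dy": 0,"dz": 0.15,"ax": 0,"ay": 0,"az": 0,"claw": 1},{"dx": 0,"dy": 0,"dz": 0.15,"ax": 0,"ay": 0,"az": 0,"claw": 1},{"dx": 0,"dy": 0,"dz": 0.15,"ax": 0,"ay": 0,"az": 0,"claw": 0.7},{"dx": 0,"dy": 0,"dz": 0.15,"ax": 0,"ay": 0,"az": 0,"claw": 0.5},{"dx": 0,"dy": 0,"dz": 0.15,"ax": 0,"ay": 0,"az": 0,"claw": 0.3},{"dx": 0,"dy": 0,"dz": 0.15,"ax": 0,"ay": 0,"az": 0,"claw": 0.3},{"dx": 0,"dy": 0,"dz": 0.15,"ax": 0,"ay": 0,"az": 0,"claw": 0.3}]}}

```text
clock: 11.13
eef_pos: [504.9, -185.8, 117.7]
tool_rot: [-1.571, -0.0, 3.042]
force: [-0.2, 0.4, -0.1]
width: 29.8
```

Request:
{"op": "servo_tool", "data": {"increments": [{"dx": 0,"dy": 0,"dz": 1,"ax": 0,"ay": 0,"az": 0,"claw": 0.3},{"dx": 0,"dy": 0,"dz": 3,"ax": 0,"ay": 0,"az": 0,"claw": 0.3},{"dx": 0,"dy": 0,"dz": 6,"ax": 0,"ay": 0,"az": 0,"claw": 0.3},{"dx": 0,"dy": 0,"dz": 9,"ax": 0,"ay": 0,"az": 0,"claw": 0.0},{"dx": 0,"dy": 0,"dz": 12,"ax": 0,"ay": 0,"az": 0,"claw": -0.5},{"dx": 0,"dy": 3,"dz": 14,"ax": 0,"ay": 0,"az": 0,"claw": -1},{"dx": 0,"dy": 6,"dz": 14,"ax": 0,"ay": 0,"az": 0,"claw": -1},{"dx": 0,"dy": 6,"dz": 14,"ax": 0,"ay": 0,"az": 0,"claw": -1}]}}

```text
clock: 11.8
eef_pos: [506.1, -119.2, 259.9]
tool_rot: [-1.575, 0.003, 3.05]
force: [0.0, 0.4, -1.1]
width: 85.1
```

Run:
```python
from ov import *
st=read_state(); print(st['qpos'],st['width'],st['eef_pos'],st['tool_rot'],st['force'],st['torque'])
b=np.array([514.6,-248,35]);blue=rim3(Rz(-.098),b); g=rim3(Rz(-.098+np.pi),b+[0,0,60])
overlay('sc8','scene',[blue,g],(200,170,320,290),5)
overlay('t8','top',[blue,g],(340,150,460,270),5)
```

```text
[ 0.03528142  0.41267354  0.2056979   1.84744012 -0.11186282  0.88999509
 -1.36812129] 85.14140604786563 [ 506.12519123 -119.19556834  259.86602373] [-1.57529343e+00  2.93374239e-03  3.04973418e+00] [ 0.03940831  0.4390199  -1.07556821] [0.03299786 0.01569718 0.02149041]
```

View pics/sc8.png

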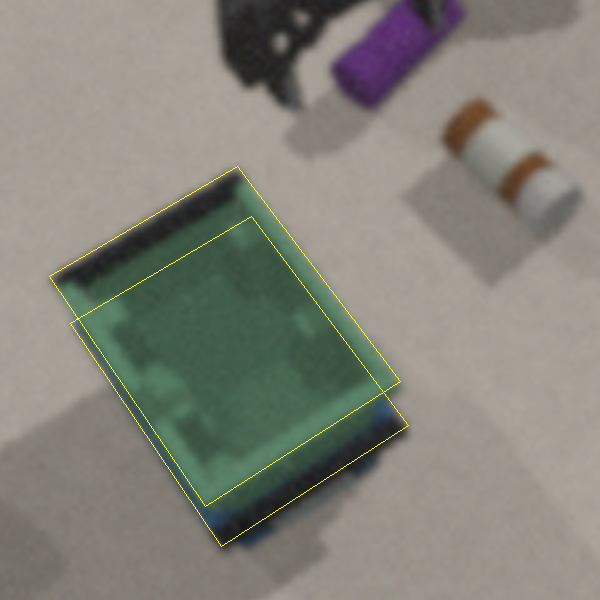

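View pics/t8.png

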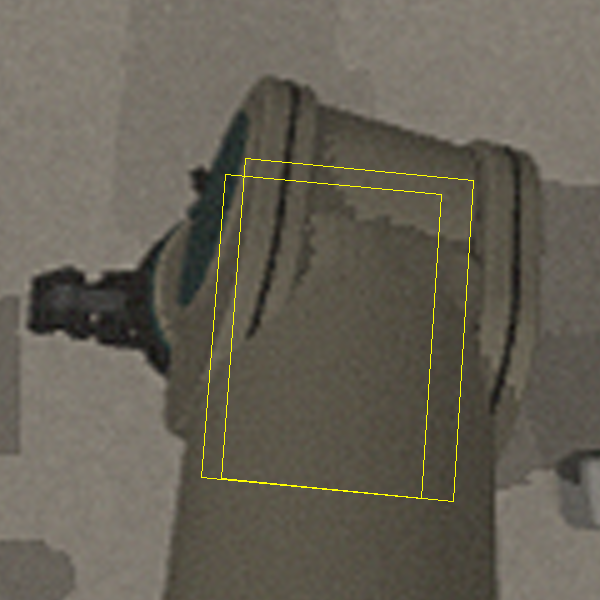

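```bash
cat > fk.py <<'E'
import numpy as np
from scipy.spatial.transform import Rotation as Ro
from scipy.optimize import least_squares
S=[([1.06916963,0.62925715,0.03847231,1.51826775,-0.02702668,0.99632131,-0.02000883],[274.184,-588.715,230.479],[-1.5725,0,-2.7058]),
([0.05899008,0.73776426,-0.67304759,1.72419891,0.57366845,0.88683014,0.77161985],[574.52,176.895,151.401],[-1.57245,0.0001,0.06279]),
([0.16893639,0.51842263,0.19258184,1.87251748,-0.13884043,0.76356602,-1.23052106],[505.19,-184.84,197.385],[-1.57166,.0001,3.04454]),
([0.03528142,0.41267354,0.2056979,1.84744012,-0.11186282,0.88999509,-1.36812129],[506.125,-119.196,259.866],[-1.5753,.0029,3.0497])]
LO=np.array([-3.06,-.37,-1.25,.18,-1.1,.23,-2.94]);HI=np.array([3.06,2.12,1.32,2.47,4.24,1.98,2.94])
sg=[-1,1,-1,1,-1,1,-1]
def rots(q,s=sg):
    R=np.eye(3);out=[]
    for i in range(7):
        R=R@Ro.from_euler('zyzyzyz'[i],s[i]*q[i]).as_matrix(); out.append(R)
    return out
# p = h z + L1*R2 z + o1*R2 x + L2*R4 z + o2*R4 x + L3*R6 z + o3*R6 x
def cols(q,s=sg):
    r=rots(q,s); return np.c_[[0,0,1],r[1][:,2],r[1][:,0],r[3][:,2],r[3][:,0],r[5][:,2],r[5][:,0]]
E
python3 - <<'E'
from fk import *
for q,p,e in S:
    R7=rots(q)[-1]; T=Ro.from_euler('xyz',e).as_matrix(); print((R7.T@T).round(3).tolist())
A=np.vstack([cols(q) for q,p,e in S]); b=np.hstack([p for q,p,e in S])
x,res,rk,sv=np.linalg.lstsq(A,b,rcond=None); print(x,rk,sv,(A@x-b).round(1))
E
```

```text
[[-0.0, -0.0, -1.0], [-1.0, 0.0, 0.0], [0.0, 1.0, -0.0]]
[[0.0, -0.0, -1.0], [-1.0, 0.0, -0.0], [0.0, 1.0, -0.0]]
[[-0.0, 0.0, -1.0], [-1.0, -0.0, 0.0], [-0.0, 1.0, 0.0]]
[[0.0, 0.0, -1.0], [-1.0, -0.0, -0.0], [-0.0, 1.0, 0.0]]
[-6835.29384074   493.7149742     50.72030457   362.75553423
   -44.95932264 -6857.19387312    23.03119776] 7 [3.97485590e+00 3.38627379e+00 7.97930177e-01 2.13304184e-01
 1.97713750e-01 1.11265341e-01 2.90303684e-03] [26.  13.3  0.8 -3.5 10.5  1.4 16.2 26.2 -3.1 -7.9  4.   0.8]
```

Run:
```python
from fk import *
def C2(q):
    r=rots(q); return np.c_[cols(q),r[0][:,1],r[2][:,1],r[4][:,1]]
def C3(q):
    r=rots(q); return np.c_[cols(q),[1,0,0],[0,1,0]]
for C in (C2,C3):
  A=np.vstack([C(q) for q,p,e in S]); b=np.hstack([p for q,p,e in S])
  n=A.shape[1]; x0=np.zeros(n); x0[[0,1,3,5]]=[350,450,400,330]
  lam=.003
  x=x0+np.linalg.lstsq(np.vstack([A,lam*np.eye(n)]),np.r_[b-A@x0,np.zeros(n)],rcond=None)[0]
  print(x.round(1),(A@x-b).round(1))
```

```text
[ 3.333e+02  5.590e+02  1.000e-01  3.822e+02  0.000e+00  3.468e+02
  0.000e+00 -1.150e+01 -1.620e+01 -4.000e-01] [-0.  0. -0.  0.  0. -0. -0.  0. -0.  0. -0.  0.]
[353.4 533.8 -19.  311.2 -82.1 462.5 -40.3 -20.5 -21.2] [ 3.  -3.5  2.4 -5.1 -1.7  3.7  8.4 -0.3 -2.  -6.3  5.5 -4.1]
```

```bash
cat > ik.py <<'E'
from fk import *
X=np.array([333.3,559,0,382.2,0,346.8,0,-11.5,-16.2,-.4])
K=np.array([[0,0,-1],[-1,0,0],[0,1,0.]])
def fk(q):
    r=rots(q); return np.c_[cols(q),r[0][:,1],r[2][:,1],r[4][:,1]]@X, r[-1]@K
def ik(p,R,q0):
    m=.06
    def f(q):
        P,T=fk(q); return np.r_[(P-p)/10,20*Ro.from_matrix(R.T@T).as_rotvec(),.02*(q-q0)]
    s=least_squares(f,np.clip(q0,LO+m+.01,HI-m-.01),bounds=(LO+m,HI-m)); P,T=fk(s.x)
    return s.x,np.linalg.norm(P-p),np.linalg.norm(Ro.from_matrix(R.T@T).as_rotvec())
def pick(th,js=-1):
    a=np.array([-np.sin(th),0,-np.cos(th)]); z=np.array([0,js,0.]); return np.c_[np.cross(a,z),a,z]
qn=np.array([0.035,0.41,0.2,1.85,-.11,.89,-1.37])
E
python3 - <<'E'
from ik import *
for th in (30,40):
  for js in (-1,1):
    R=pick(np.radians(th),js); G=np.array([528,-7.3,26]); q0=qn.copy(); q0[6]=js*1.4
    q,e,r=ik(G+19*R[:,1],R,q0); print('PICK',th,js,q.round(2),round(e,1),round(r,3))
    for phi in (-30,-45,-60,-75,-90):
        M=Ro.from_euler('z',np.radians(phi)).as_matrix()@Ro.from_euler('y',-np.pi/2).as_matrix()
        Rf=M@R; Gf=np.array([514.6,-248,149]); best=None
        for q5 in (0,1,2,3):
            q1=q.copy();q1[4]=q5;q1[6]=q[6]-(q5)
            o=ik(Gf+19*Rf[:,1],Rf,np.clip(q1,-2.8,2.8))
            if best is None or o[1]+o[2]*300<best[1]+best[2]*300-.5: best=o
        print('  ',phi,best[0].round(2),round(best[1],1),round(best[2],3))
E
```

```text
PICK 30 -1 [-0.1   1.03  0.13  1.53 -0.13  1.12 -1.49] 0.0 0.0
   -30 [ 1.33  0.88 -1.19  2.18  1.8   0.54 -2.88] 37.0 0.582
   -45 [-0.58  0.91  0.89  2.04  0.36  0.29 -2.88] 37.6 0.569
   -60 [-0.76  1.28  1.26  2.1  -1.04  0.29 -1.86] 19.7 0.343
   -75 [-0.79  1.36  1.26  2.09 -0.78  0.29 -2.34] 10.2 0.166
   -90 [-0.78  1.4   1.26  2.06 -0.57  0.34 -2.7 ] 0.0 0.0
PICK 30 1 [-0.05  1.02  0.04  1.52 -0.05  1.12  1.58] 0.0 0.0
   -30 [ 0.97  1.06 -1.19  2.41  2.26  1.39 -0.63] 32.3 0.215
   -45 [ 0.72  1.2  -1.19  2.41  2.12  1.89 -0.95] 17.6 0.125
   -60 [ 0.4   0.99 -0.7   2.4   1.99  1.61 -1.43] 0.0 0.0
   -75 [ 0.05  0.88 -0.25  2.23  1.69  1.23 -1.49] 0.0 0.0
   -90 [-0.78  1.4   1.26  2.06 -0.57  0.34  0.44] 0.0 0.0
PICK 40 -1 [-0.09  1.12  0.13  1.36 -0.12  1.36 -1.5 ] 0.0 0.0
   -30 [ 1.27  0.86 -1.19  2.16  1.67  0.62 -2.88] 29.9 0.454
   -45 [-0.2   0.65  0.49  2.06  0.68  0.29 -2.88] 29.9 0.451
   -60 [-0.69  1.13  1.21  2.11 -1.04  0.29 -1.71] 18.2 0.274
   -75 [-0.72  1.23  1.24  2.12 -1.04  0.29 -1.95] 7.2 0.108
   -90 [-0.71  1.25  1.23  2.06 -0.71  0.36 -2.47] 0.0 0.0
PICK 40 1 [-0.05  1.12  0.05  1.36 -0.06  1.36  1.59] 0.0 0.0
   -30 [ 1.03  1.   -1.19  2.41  2.21  1.23 -0.58] 15.8 0.113
   -45 [ 0.83  1.06 -1.19  2.41  2.06  1.57 -0.87] 7.4 0.055
   -60 [ 0.56  0.91 -0.84  2.36  1.92  1.42 -1.22] 0.0 0.0
   -75 [ 0.18  0.78 -0.34  2.21  1.65  1.08 -1.32] 0.0 0.0
   -90 [-0.71  1.24  1.21  2.06 -0.66  0.35  0.64] 0.0 0.0
```

```bash
cat > sim.py <<'E'
from ik import *
from scipy.spatial.transform import Slerp
def track(q,way,n=24):
    # way: list of (G,R) ; grasp pt interpolation
    out=[]
    for (G0,R0),(G1,R1) in zip(way[:-1],way[1:]):
        sl=Slerp([0,1],Ro.from_matrix([R0,R1]))
        for k in range(1,n+1):
            R=sl(k/n).as_matrix(); G=G0+(G1-G0)*k/n
            q,e,r=ik(G+19*R[:,1],R,q); out.append(np.r_[q,e,r])
        print(q.round(2),np.max([o[7] for o in out]).round(1),np.max([o[8] for o in out]).round(3))
    return np.array(out)
E
python3 - <<'E'
from sim import *
for th in (30,40):
 for js in (-1,1):
  for phi in (-75,-90,-105):
    R=pick(np.radians(th),js); G=np.array([528,-7.3,26]); q0=qn.copy(); q0[6]=js*1.4
    q,e,r=ik(G+19*R[:,1],R,q0)
    Ry=Ro.from_euler('y',-np.pi/2).as_matrix(); Rzf=Ro.from_euler('z',np.radians(phi)).as_matrix()
    Gf=np.array([514.6,-248,149]); up=lambda g,z:np.array([g[0],g[1],z])
    print(th,js,phi,'A direct'); track(q,[(G,R),(up(G,300),R),(up(Gf,300),Rzf@Ry@R),(Gf,Rzf@Ry@R)],12)
    print('B two-stage'); track(q,[(G,R),(up(G,300),R),(np.array([700,-7,300]),Ry@R),(np.array([540,-248,300]),Rzf@Ry@R),(Gf,Rzf@Ry@R)],12)
E
```

```text
30 -1 -75 A direct
[-0.12  0.69  0.17  1.38 -0.09  1.6  -1.51] 0.0 0.0
[-0.8   0.91  1.26  2.1   0.13  0.29 -2.88] 6.9 0.127
[-0.79  1.36  1.26  2.09 -0.78  0.29 -2.34] 10.4 0.168
B two-stage
[-0.12  0.69  0.17  1.38 -0.09  1.6  -1.51] 0.0 0.0
[-0.42  0.47  0.56  1.9  -1.04  0.29 -0.63] 22.9 0.385
[-0.79  0.94  1.26  2.06  0.1   0.29 -2.88] 23.3 0.387
[-0.79  1.36  1.26  2.09 -0.78  0.29 -2.34] 23.3 0.387
30 -1 -90 A direct
[-0.12  0.69  0.17  1.38 -0.09  1.6  -1.51] 0.0 0.0
[-0.75  0.96  1.26  1.97  0.01  0.53 -2.88] 9.4 0.149
[-0.77  1.35  1.21  2.06 -0.38  0.31 -2.88] 9.4 0.149
B two-stage
[-0.12  0.69  0.17  1.38 -0.09  1.6  -1.51] 0.0 0.0
[-0.42  0.47  0.56  1.9  -1.04  0.29 -0.63] 22.9 0.385
[-0.74  0.99  1.26  1.91 -0.01  0.56 -2.88] 23.1 0.385
[-0.77  1.35  1.21  2.06 -0.38  0.31 -2.88] 23.1 0.385
30 -1 -105 A direct
[-0.12  0.69  0.17  1.38 -0.09  1.6  -1.51] 0.0 0.0
[-0.66  1.02  1.26  1.77 -0.06  0.86 -2.88] 9.7 0.222
[-0.71  1.36  1.26  1.91 -0.43  0.61 -2.88] 9.7 0.222
B two-stage
[-0.12  0.69  0.17  1.38 -0.09  1.6  -1.51] 0.0 0.0
[-0.42  0.47  0.56  1.9  -1.04  0.29 -0
[... 3016 characters left out ...]
  1.98  0.39  0.58 -0.17] 0.0 0.0
[-0.62  1.05  0.94  2.06  0.31  0.31 -0.31] 0.0 0.0
B two-stage
[-0.06  0.79  0.07  1.25 -0.05  1.79  1.58] 0.0 0.0
[ 0.59  0.61 -0.94  2.11  2.16  0.6  -0.43] 0.0 0.0
[ 0.38  0.64 -0.68  1.88  1.25  1.43 -0.92] 0.0 0.0
[ 0.33  0.87 -0.6   2.03  1.42  1.36 -1.27] 0.0 0.0
40 1 -105 A direct
[-0.06  0.79  0.07  1.25 -0.05  1.79  1.58] 0.0 0.0
[-0.6   0.83  0.99  1.8   0.27  0.86 -0.23] 0.0 0.0
[-0.54  1.06  0.89  1.88  0.19  0.63 -0.35] 0.0 0.0
B two-stage
[-0.06  0.79  0.07  1.25 -0.05  1.79  1.58] 0.0 0.0
[ 0.59  0.61 -0.94  2.11  2.16  0.6  -0.43] 0.0 0.0
[ 0.34  0.71 -0.62  1.7   1.1   1.58 -0.97] 0.0 0.0
[ 0.31  0.91 -0.57  1.85  1.22  1.44 -1.26] 0.0 0.0
```

Request:
{"op": "servo_tool", "data": {"increments": [{"dx": 2,"dy": 4,"dz": 0,"ax": 0,"ay": 0,"az": 0.9,"claw": -1},{"dx": 2,"dy": 4,"dz": 0,"ax": 0,"ay": 0,"az": 0.9,"claw": -1},{"dx": 2,"dy": 4,"dz": 0,"ax": 0,"ay": 0,"az": 0.9,"claw": -1},{"dx": 2,"dy": 4,"dz": 0,"ax": 0,"ay": 0,"az": 0.9,"claw": -1},{"dx": 2,"dy": 4,"dz": 0,"ax": 0,"ay": 0,"az": 0.9,"claw": -1},{"dx": 2,"dy": 4,"dz": 0,"ax": 0,"ay": 0,"az": 0.9,"claw": -1},{"dx": 2,"dy": 4,"dz": 0,"ax": 0,"ay": 0,"az": 0.9,"claw": -1},{"dx": 2,"dy": 4,"dz": 0,"ax": 0,"ay": 0,"az": 0.9,"claw": -1}]}}

```text
clock: 12.57
eef_pos: [524.6, -87.4, 257.6]
tool_rot: [-1.571, -0.001, -2.339]
force: [-0.2, -0.6, -0.1]
width: 85.2
```

Request:
{"op": "servo_tool", "data": {"increments": [{"dx": 2,"dy": 4,"dz": 0,"ax": 0,"ay": 0,"az": 0.9,"claw": -1},{"dx": 2,"dy": 4,"dz": 0,"ax": 0,"ay": 0,"az": 0.9,"claw": -1},{"dx": 2,"dy": 4,"dz": 0,"ax": 0,"ay": 0,"az": 0.9,"claw": -1},{"dx": 2,"dy": 4,"dz": 0,"ax": 0,"ay": 0,"az": 0.9,"claw": -1},{"dx": 2,"dy": 4,"dz": 0,"ax": 0,"ay": 0,"az": 0.9,"claw": -1},{"dx": 2,"dy": 4,"dz": 0,"ax": 0,"ay": 0,"az": 0.9,"claw": -1},{"dx": 2,"dy": 4,"dz": 0,"ax": 0,"ay": 0,"az": 0.9,"claw": -1},{"dx": 2,"dy": 4,"dz": 0,"ax": 0,"ay": 0,"az": 0.9,"claw": -1}]}}

```text
clock: 13.23
eef_pos: [544.7, -47.0, 257.5]
tool_rot: [-1.572, -0.0, -1.441]
force: [0.4, 0.2, -0.7]
width: 85.0
```

Request:
{"op": "servo_tool", "data": {"increments": [{"dx": 2.66,"dy": 3.84,"dz": 0,"ax": 0,"ay": 0,"az": 0.9,"claw": -1},{"dx": 2.66,"dy": 3.84,"dz": 0,"ax": 0,"ay": 0,"az": 0.9,"claw": -1},{"dx": 2.66,"dy": 3.84,"dz": 0,"ax": 0,"ay": 0,"az": 0.9,"claw": -1},{"dx": 2.66,"dy": 3.84,"dz": 0,"ax": 0,"ay": 0,"az": 0.9,"claw": -1},{"dx": 2.66,"dy": 3.84,"dz": 0,"ax": 0,"ay": 0,"az": 0.9,"claw": -1},{"dx": 2.66,"dy": 3.84,"dz": 0,"ax": 0,"ay": 0,"az": 0.9,"claw": -1},{"dx": 2.66,"dy": 3.84,"dz": 0,"ax": 0,"ay": 0,"az": 0.9,"claw": -1},{"dx": 2.66,"dy": 3.84,"dz": 0,"ax": 0,"ay": 0,"az": 0.9,"claw": -1}]}}

```text
clock: 13.9
eef_pos: [571.4, -8.3, 257.4]
tool_rot: [-1.571, 0.001, -0.542]
force: [-0.1, 0.1, -0.4]
width: 85.3
```

Request:
{"op": "servo_tool", "data": {"increments": [{"dx": 0,"dy": 0,"dz": -5,"ax": 0,"ay": 0,"az": 0.54,"claw": -1},{"dx": 0,"dy": 0,"dz": -5,"ax": 0,"ay": 0,"az": 0.54,"claw": -1},{"dx": 0,"dy": 0,"dz": -5,"ax": 0,"ay": 0,"az": 0.54,"claw": -1},{"dx": 0,"dy": 0,"dz": -5,"ax": 0,"ay": 0,"az": 0.54,"claw": -1},{"dx": 0,"dy": 0,"dz": -5,"ax": 0,"ay": 0,"az": 0.54,"claw": -1},{"dx": 0,"dy": 0,"dz": -5,"ax": 0,"ay": 0,"az": 0.54,"claw": -1}]}}

```text
clock: 14.4
eef_pos: [571.4, -8.1, 207.3]
tool_rot: [-1.571, 0.001, -0.006]
force: [0.1, 0.4, 0.6]
width: 85.5
```

Request:
{"op": "servo_tool", "data": {"increments": [{"dx": 0,"dy": 0,"dz": -4,"ax": 0,"ay": 0.663,"az": 0,"claw": -1},{"dx": 0,"dy": 0,"dz": -4,"ax": 0,"ay": 0.663,"az": 0,"claw": -1},{"dx": 0,"dy": 0,"dz": -4,"ax": 0,"ay": 0.663,"az": 0,"claw": -1},{"dx": 0,"dy": 0,"dz": -4,"ax": 0,"ay": 0.663,"az": 0,"claw": -1},{"dx": 0,"dy": 0,"dz": -4,"ax": 0,"ay": 0.663,"az": 0,"claw": -1},{"dx": 0,"dy": 0,"dz": -4,"ax": 0,"ay": 0.663,"az": 0,"claw": -1},{"dx": 0,"dy": 0,"dz": -4,"ax": 0,"ay": 0.663,"az": 0,"claw": -1},{"dx": 0,"dy": 0,"dz": -4,"ax": 0,"ay": 0.663,"az": 0,"claw": -1}]}}

```text
clock: 15.07
eef_pos: [571.5, -7.1, 166.7]
tool_rot: [-1.574, 0.663, -0.005]
force: [0.0, -0.2, 0.8]
width: 85.5
```

Run:
```python
from ik import *
from h import *
st=read_state(); print(st['qpos'].round(3).tolist(),st['eef_pos'],st['tool_rot'],fk(st['qpos'])[0])
print(Ro.from_euler('xyz',st['tool_rot']).as_matrix().round(3))
s=cam('scene'); save(s,'sc9',(200,90,360,230),4.8)
```

```text
[0.213, 1.032, -0.56, 1.148, 0.315, 1.728, 1.242] [571.4509758   -7.05610152 166.72565979] [-1.57408182  0.66337556 -0.0049903 ] [573.33538426  -7.06583662 166.17313852]
[[ 0.788 -0.616  0.003]
 [-0.004 -0.     1.   ]
 [-0.616 -0.788 -0.003]]
```

View pics/sc9.png

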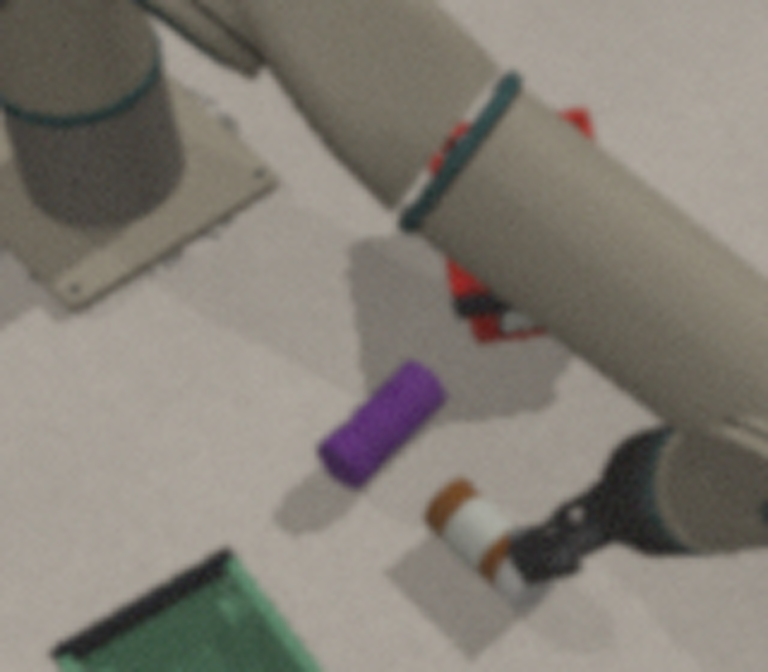

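Request:
{"op": "servo_tool", "data": {"increments": [{"dx": 0,"dy": 0,"dz": -3,"ax": 0,"ay": 0,"az": 0,"claw": -1},{"dx": 0,"dy": 0,"dz": -6,"ax": 0,"ay": 0,"az": 0,"claw": -1},{"dx": 0,"dy": 0,"dz": -8.7,"ax": 0,"ay": 0,"az": 0,"claw": -1},{"dx": -0.8,"dy": 0,"dz": -9.7,"ax": 0,"ay": 0,"az": 0,"claw": -1},{"dx": -1.6,"dy": 0,"dz": -10.7,"ax": 0,"ay": 0,"az": 0,"claw": -1},{"dx": -2.4,"dy": 0,"dz": -11.7,"ax": 0,"ay": 0,"az": 0,"claw": -1},{"dx": -2.4,"dy": 0,"dz": -11.7,"ax": 0,"ay": 0,"az": 0,"claw": -1}]}}

```text
clock: 15.7
eef_pos: [545.4, -8.3, 51.2]
tool_rot: [-1.574, 0.665, -0.003]
force: [0.8, 0.0, 0.8]
width: 85.0
```

Run:
```python
from ik import *
from h import *
st=read_state(); print(st['qpos'].round(3).tolist(),st['eef_pos'],st['tool_rot'],st['force'])
s=cam('scene'); save(s,'sc10',(250,150,370,240),6.6)
s=cam('top'); save(s,'t10',(290,160,390,260),6)
```

```text
[0.225, 1.136, -0.539, 1.275, 0.364, 1.516, 1.218] [545.40070683  -8.26882197  51.18376956] [-1.57379838  0.664585   -0.00293754] [0.782357   0.01740196 0.80393364]
```

View pics/sc10.png

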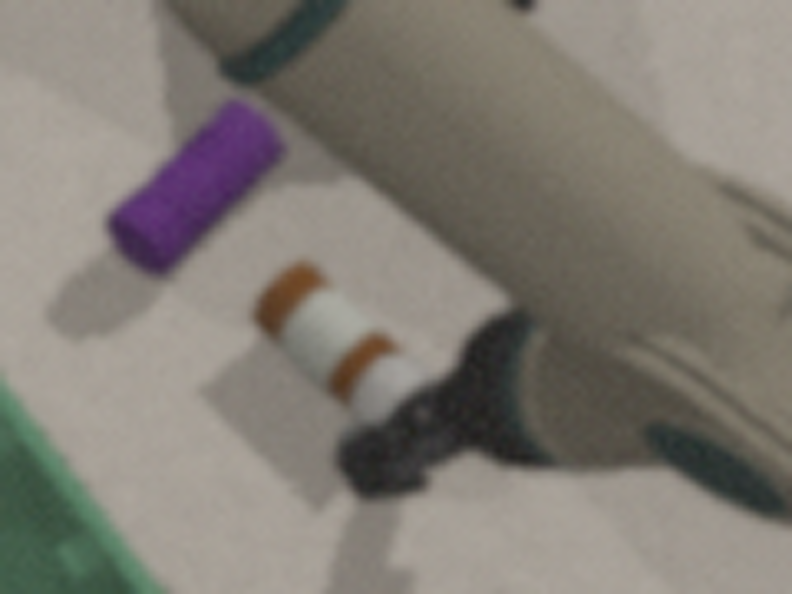

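View pics/t10.png

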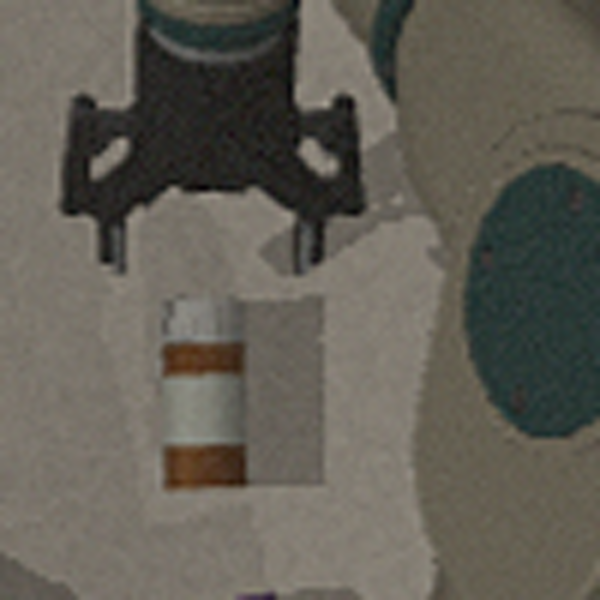

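Request:
{"op": "servo_tool", "data": {"increments": [{"dx": -0.8,"dy": 0,"dz": -1.0,"ax": 0,"ay": 0,"az": 0,"claw": -1},{"dx": -1.6,"dy": 0,"dz": -2.1,"ax": 0,"ay": 0,"az": 0,"claw": -1},{"dx": -2.4,"dy": 0,"dz": -3.1,"ax": 0,"ay": 0,"az": 0,"claw": -1},{"dx": -2.9,"dy": 0,"dz": -3.8,"ax": 0,"ay": 0,"az": 0,"claw": -1},{"dx": -3.2,"dy": 0,"dz": -4.2,"ax": 0,"ay": 0,"az": 0,"claw": -1},{"dx": -3.2,"dy": 0,"dz": -4.2,"ax": 0,"ay": 0,"az": 0,"claw": -1},{"dx": -3.2,"dy": 0,"dz": -4.2,"ax": 0,"ay": 0,"az": 0,"claw": -1}]}}

```text
clock: 16.38
eef_pos: [516.3, -7.3, 9.4]
tool_rot: [-1.571, 0.662, -0.002]
force: [-0.1, 0.7, 1.2]
width: 85.2
```

Run:
```python
from h import *
st=read_state(); print(st['eef_pos'],st['force'],st['width'])
s=cam('scene'); save(s,'sc11',(250,150,370,240),6.6)
s=cam('top'); save(s,'t11',(290,160,390,260),6)
```

```text
[516.27773424  -7.29712274   9.37981393] [-0.10741074  0.67393667  1.15679812] 85.22427807779317
```

View pics/t11.png

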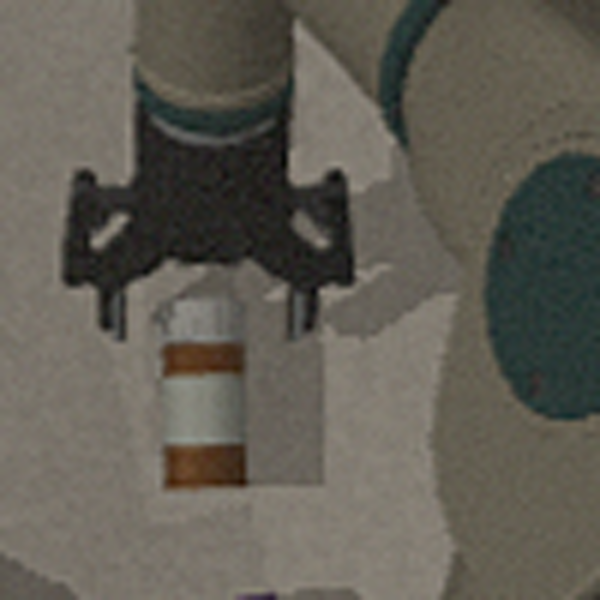

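View pics/sc11.png

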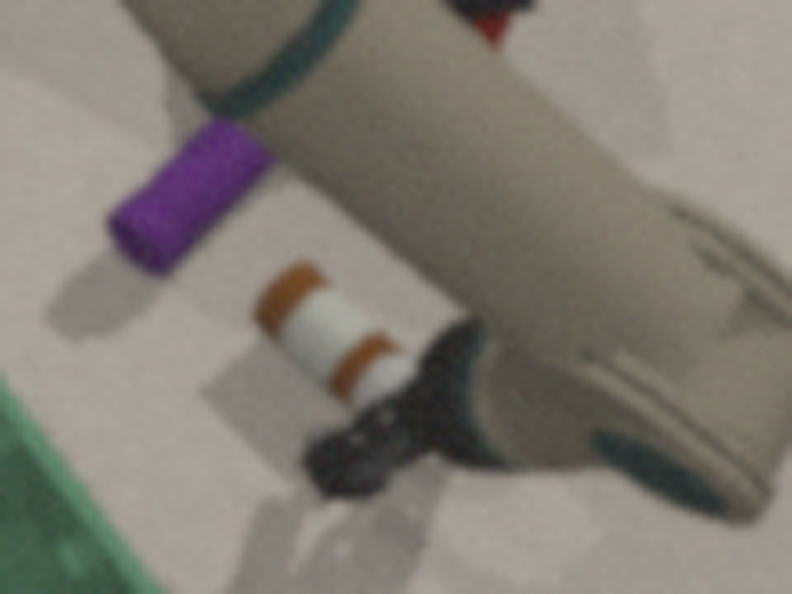

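Request:
{"op": "servo_tool", "data": {"increments": [{"dx": 0,"dy": 0.05,"dz": 0,"ax": 0,"ay": 0,"az": 0,"claw": -0.5},{"dx": 0,"dy": 0.05,"dz": 0,"ax": 0,"ay": 0,"az": 0,"claw": -0.2},{"dx": 0,"dy": 0.05,"dz": 0,"ax": 0,"ay": 0,"az": 0,"claw": 0},{"dx": 0,"dy": 0.05,"dz": 0,"ax": 0,"ay": 0,"az": 0,"claw": 0.2},{"dx": 0,"dy": 0.05,"dz": 0,"ax": 0,"ay": 0,"az": 0,"claw": 1},{"dx": 0,"dy": 0.05,"dz": 0,"ax": 0,"ay": 0,"az": 0,"claw": 1},{"dx": 0,"dy": 0.05,"dz": 0,"ax": 0,"ay": 0,"az": 0,"claw": 1}]}}

```text
clock: 17.07
eef_pos: [515.8, -6.7, 9.1]
tool_rot: [-1.571, 0.663, -0.001]
force: [0.9, 0.4, 3.2]
width: 43.6
```

Run:
```python
from h import *
st=read_state(); print(st['eef_pos'],st['force'],st['width'])
s=cam('top'); save(s,'t12',(290,160,390,260),6)
```

```text
[515.77507477  -6.71023847   9.13971938] [0.88821334 0.37588817 3.19188481] 43.566254956348324
```

View pics/t12.png

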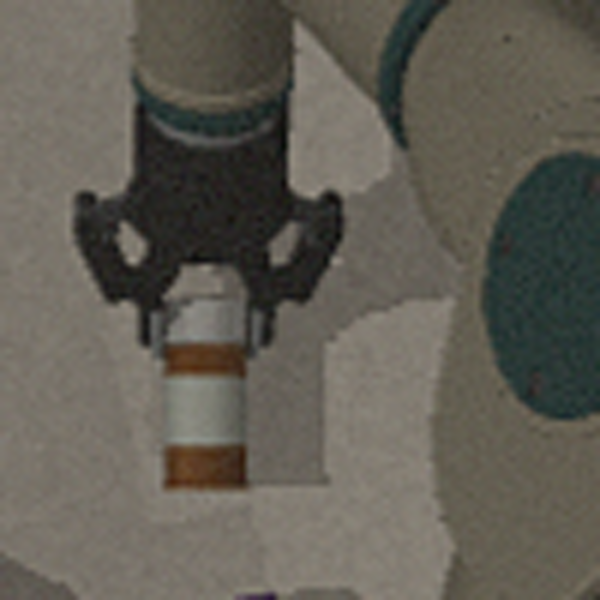

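Request:
{"op": "servo_tool", "data": {"increments": [{"dx": 0,"dy": 0,"dz": 1,"ax": 0,"ay": 0,"az": 0,"claw": 1},{"dx": 0,"dy": 0,"dz": 3,"ax": 0,"ay": 0,"az": 0,"claw": 1},{"dx": 0,"dy": 0,"dz": 6,"ax": 0,"ay": 0,"az": 0,"claw": 1},{"dx": 0,"dy": 0,"dz": 9,"ax": 0,"ay": 0,"az": 0,"claw": 1},{"dx": 0,"dy": 0,"dz": 12,"ax": 0,"ay": 0,"az": 0,"claw": 1},{"dx": 0,"dy": 0,"dz": 14.5,"ax": 0,"ay": 0,"az": 0,"claw": 1},{"dx": 0,"dy": 0,"dz": 16,"ax": 0,"ay": 0,"az": 0,"claw": 1},{"dx": 0,"dy": 0,"dz": 16,"ax": 0,"ay": 0,"az": 0,"claw": 1}]}}

```text
clock: 17.78
eef_pos: [517.0, -6.5, 171.8]
tool_rot: [-1.571, 0.658, -0.001]
force: [0.3, 0.8, -1.0]
width: 43.4
```

```bash
cat > plan.py <<'E'
from sim import *
from h import read_state
st=read_state(); q=st['qpos']; print(q.round(2),st['width'],st['eef_pos'],st['force'])
R0=Ro.from_euler('y',.663).as_matrix()@np.array([[1,0,0],[0,0,1],[0,-1,0.]])
c=np.array([515.3,-6.8,168.8]); off=np.array([491,-7.3,22.5])-np.array([515.8,-6.7,9.1])  # bottle centre - TCP world at pick
for phi in (-90,-100,-110):
    M=Ro.from_euler('z',np.radians(phi)).as_matrix()@Ro.from_euler('y',-np.pi/2).as_matrix()
    w=Ro.from_matrix(M).as_rotvec()
    b=np.array([500,-246.5,112]); p=b-M@off; R=M@R0
    print(phi,'rotvec',w.round(3),np.linalg.norm(w).round(3),'final TCP',p.round(1), 'a',R[:,1].round(3))
    n=16; qq=q; T=[]
    P1=p+[0,0,130]
    for k in range(1,n+1):
        s=k/n; Rk=Ro.from_rotvec(w*s).as_matrix()@R0; qq,e,r=ik(c+(P1-c)*s,Rk,qq); T.append(np.r_[qq,e,r])
    for k in range(1,9):
        qq,e,r=ik(P1+(p-P1)*k/8,R,qq); T.append(np.r_[qq,e,r])
    T=np.array(T); print(T[[7,15,23]].round(2)); print('max err',T[:,7:].max(0).round(3),'min',T[:,:7].min(0).round(2),'max',T[:,:7].max(0).round(2))
E
python3 plan.py
```

```text
[ 0.26  0.95 -0.58  1.35  0.3   1.61  1.21] 43.415949355848376 [516.95397393  -6.46327112 171.80195848] [ 0.26567586  0.79423552 -0.99063329]
-90 rotvec [-1.209 -1.209 -1.209] 2.094 final TCP [ 500.6 -259.9  136.8] a [ 0.    -0.788 -0.615]
[[ 0.18  0.55 -0.28  1.81  0.54  1.05  0.4   0.    0.  ]
 [-0.18  0.57  0.14  2.03  1.08  0.99 -0.89  0.    0.  ]
 [-0.19  0.82  0.16  2.08  1.25  0.84 -1.22  0.    0.  ]]
max err [0. 0.] min [-0.19  0.5  -0.55  1.43  0.31  0.84 -1.22] max [0.28 0.89 0.16 2.08 1.25 1.53 1.13]
-100 rotvec [-1.337 -1.122 -1.337] 2.198 final TCP [ 498.3 -259.8  136.8] a [-0.137 -0.776 -0.615]
[[ 0.15  0.58 -0.26  1.76  0.51  1.12  0.34  0.    0.  ]
 [-0.18  0.62  0.17  1.91  0.92  1.09 -0.85  0.    0.  ]
 [-0.19  0.85  0.19  1.96  1.02  0.91 -1.1   0.    0.  ]]
max err [0. 0.] min [-0.19  0.54 -0.55  1.42  0.31  0.91 -1.1 ] max [0.27 0.89 0.19 1.96 1.02 1.54 1.12]
-110 rotvec [-1.462 -1.023 -1.462] 2.306 final TCP [ 496.  -259.3  136.8] a [-0.27  -0.741 -0.615]
[[ 0.13  0.61 -0.23  1.71  0.48  1.19  0.29  0.    0.  ]
 [-0.17  0.67  0.21  1.79  0.78  1.2  -0.83  0.    0.  ]
 [-0.17  0.88  0.21  1.84  0.82  1.01 -1.02  0.    0.  ]]
max err [0. 0.] min [-0.17  0.59 -0.55  1.42  0.31  1.01 -1.02] max [0.26 0.9  0.21 1.84 0.82 1.54 1.11]
```

Request:
{"op": "servo_tool", "data": {"increments": [{"dx": 0,"dy": -0.3,"dz": 0.5,"ax": -0.03,"ay": -0.03,"az": -0.03,"claw": 1},{"dx": 0,"dy": -0.9,"dz": 1.5,"ax": -0.08,"ay": -0.08,"az": -0.08,"claw": 1},{"dx": 0,"dy": -1.7,"dz": 2.5,"ax": -0.13,"ay": -0.13,"az": -0.13,"claw": 1},{"dx": 0,"dy": -2.5,"dz": 3.5,"ax": -0.18,"ay": -0.18,"az": -0.18,"claw": 1},{"dx": -0.2,"dy": -3.3,"dz": 4.5,"ax": -0.23,"ay": -0.23,"az": -0.23,"claw": 1},{"dx": -0.3,"dy": -4.1,"dz": 5.5,"ax": -0.28,"ay": -0.28,"az": -0.28,"claw": 1},{"dx": -0.4,"dy": -5.0,"dz": 6.5,"ax": -0.34,"ay": -0.34,"az": -0.34,"claw": 1},{"dx": -0.5,"dy": -6.0,"dz": 7.3,"ax": -0.4,"ay": -0.4,"az": -0.4,"claw": 1}]}}

```text
clock: 18.45
eef_pos: [510.0, -67.7, 241.2]
tool_rot: [-1.873, 0.168, -0.542]
force: [-0.7, -0.2, -0.2]
width: 43.3
```

Request:
{"op": "servo_tool", "data": {"increments": [{"dx": 0,"dy": -1.2,"dz": 0.5,"ax": -0.05,"ay": -0.05,"az": -0.05,"claw": 1},{"dx": 0,"dy": -2.4,"dz": 1.0,"ax": -0.1,"ay": -0.1,"az": -0.1,"claw": 1},{"dx": 0,"dy": -3.6,"dz": 1.5,"ax": -0.15,"ay": -0.15,"az": -0.15,"claw": 1},{"dx": 0,"dy": -4.8,"dz": 2.0,"ax": -0.2,"ay": -0.2,"az": -0.2,"claw": 1},{"dx": -0.2,"dy": -6.0,"dz": 2.4,"ax": -0.25,"ay": -0.25,"az": -0.25,"claw": 1},{"dx": -0.3,"dy": -7.2,"dz": 2.7,"ax": -0.3,"ay": -0.3,"az": -0.3,"claw": 1},{"dx": -0.4,"dy": -8.4,"dz": 2.8,"ax": -0.35,"ay": -0.35,"az": -0.35,"claw": 1},{"dx": -0.5,"dy": -9.6,"dz": 2.8,"ax": -0.4,"ay": -0.4,"az": -0.4,"claw": 1}]}}

```text
clock: 19.12
eef_pos: [504.8, -163.6, 269.0]
tool_rot: [-1.896, -0.393, -0.949]
force: [0.4, -0.0, -0.8]
width: 43.5
```

Run:
```python
from h import *
st=read_state(); print(st['qpos'].round(2),st['eef_pos'],st['force'],st['width'])
s=cam('scene'); save(s,'sc13',(200,120,360,260),4.8)
```

```text
[ 0.06  0.46 -0.18  1.88  0.68  1.04  0.03] [ 504.77638062 -163.55020212  269.00071786] [ 4.33365102e-01 -7.89152718e-04 -8.27989648e-01] 43.52666645239207
```

View pics/sc13.png

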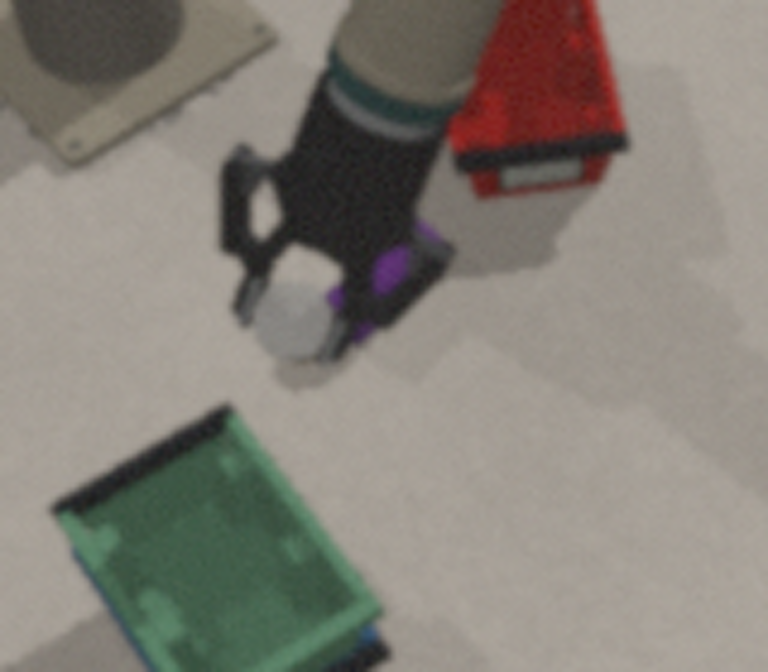

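Request:
{"op": "servo_tool", "data": {"increments": [{"dx": 0,"dy": -1.2,"dz": 0,"ax": -0.05,"ay": -0.05,"az": -0.05,"claw": 1},{"dx": -0.1,"dy": -2.4,"dz": 0,"ax": -0.1,"ay": -0.1,"az": -0.1,"claw": 1},{"dx": -0.2,"dy": -3.6,"dz": 0,"ax": -0.15,"ay": -0.15,"az": -0.15,"claw": 1},{"dx": -0.3,"dy": -4.8,"dz": 0,"ax": -0.2,"ay": -0.2,"az": -0.2,"claw": 1},{"dx": -0.4,"dy": -6.0,"dz": 0,"ax": -0.25,"ay": -0.25,"az": -0.25,"claw": 1},{"dx": -0.5,"dy": -7.2,"dz": 0,"ax": -0.3,"ay": -0.3,"az": -0.3,"claw": 1},{"dx": -0.6,"dy": -8.4,"dz": 0,"ax": -0.35,"ay": -0.35,"az": -0.35,"claw": 1},{"dx": -0.6,"dy": -9.3,"dz": 0,"ax": -0.409,"ay": -0.409,"az": -0.409,"claw": 1}]}}

```text
clock: 19.83
eef_pos: [498.4, -256.9, 269.2]
tool_rot: [-1.571, -0.91, -1.574]
force: [-0.9, -0.3, -0.4]
width: 43.6
```

Request:
{"op": "servo_tool", "data": {"increments": [{"dx": 0,"dy": -0.2,"dz": 0,"ax": 0,"ay": 0,"az": -0.05,"claw": 1},{"dx": 0,"dy": -0.41,"dz": -0.3,"ax": 0,"ay": 0,"az": -0.1,"claw": 1},{"dx": 0,"dy": -0.41,"dz": -1,"ax": 0,"ay": 0,"az": -0.1,"claw": 1},{"dx": 0,"dy": -0.41,"dz": -2,"ax": 0,"ay": 0,"az": -0.1,"claw": 1},{"dx": 0,"dy": -0.41,"dz": -3,"ax": 0,"ay": 0,"az": -0.1,"claw": 1},{"dx": 0,"dy": -0.41,"dz": -3,"ax": 0,"ay": 0,"az": -0.1,"claw": 1},{"dx": 0,"dy": -0.41,"dz": -3,"ax": 0,"ay": 0,"az": -0.1,"claw": 1}]}}

```text
clock: 20.42
eef_pos: [498.7, -259.8, 238.9]
tool_rot: [-1.575, -0.908, -1.667]
force: [-0.6, -0.3, -0.5]
width: 43.5
```

```bash
cat > bchk.py <<'E'
import sys
from ov import *
from scipy.spatial.transform import Rotation as Ro
n=sys.argv[1]
st=read_state(); R=Ro.from_euler('xyz',st['tool_rot']).as_matrix()
print(st['qpos'].round(2),st['eef_pos'],st['force'],st['width']); 
R0=Ro.from_euler('y',.663).as_matrix()@np.array([[1,0,0],[0,0,1],[0,-1,0.]])
off=np.array([491,-7.3,22.5])-np.array([515.8,-6.7,9.1])
D=R@R0.T; b=st['eef_pos']+D@off; ax=D[:,0]; print('a',R[:,1].round(3),'bottle',b.round(1),'axis',ax.round(3))
u=np.linspace(0,2*np.pi,24,endpoint=False); e1=D[:,1];e2=D[:,2]
ring=lambda s:[b+ax*s+22.5*(np.cos(k)*e1+np.sin(k)*e2) for k in u]
bl=np.array([514.6,-248,35]); g=rim3(Rz(-.098+np.pi),bl+[0,0,60])
P=[g,ring(49),ring(-49)]
overlay('sc'+n,'scene',P,(190,140,320,270),5)
overlay('t'+n,'top',P,(340,150,460,270),5)
E
python3 bchk.py 14
```

```text
[-0.16  0.64  0.11  1.98  1.02  1.03 -0.94] [ 498.65168841 -259.83880645  238.88093874] [-0.5871518  -0.26067552 -0.47401994] 43.485816866069975
a [-0.08  -0.784 -0.615] bottle [ 499.3 -246.4  214.1] axis [ 0.003 -0.     1.   ]
```

View pics/sc14.png

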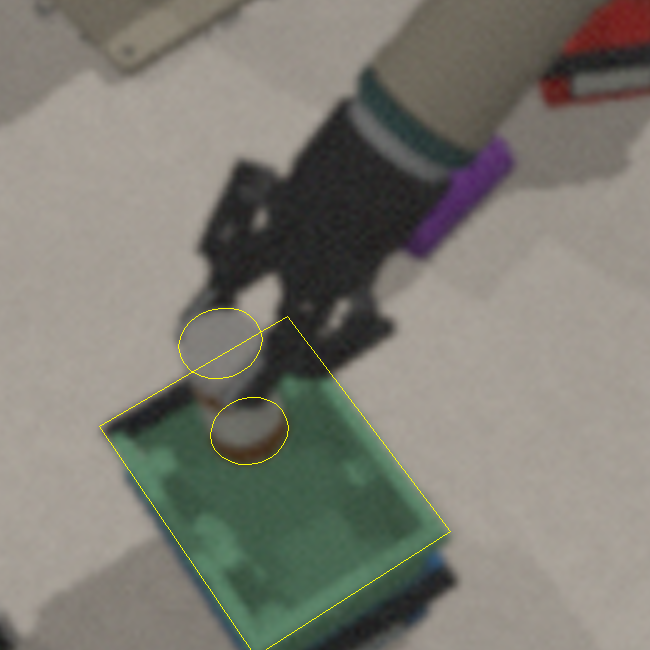

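View pics/t14.png

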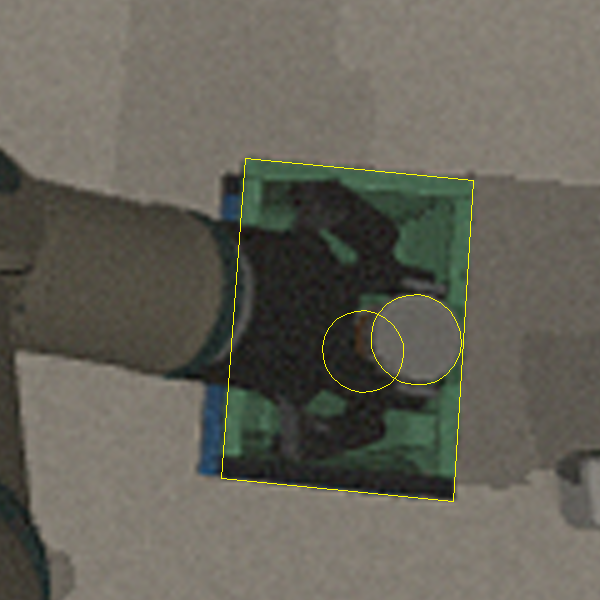

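Request:
{"op": "servo_tool", "data": {"increments": [{"dx": 0,"dy": 0,"dz": -1,"ax": 0,"ay": 0,"az": 0,"claw": 1},{"dx": 0,"dy": 0,"dz": -2.2,"ax": 0,"ay": 0,"az": 0,"claw": 1},{"dx": 0,"dy": 0,"dz": -3.6,"ax": 0,"ay": 0,"az": 0,"claw": 1},{"dx": 0,"dy": 0,"dz": -5,"ax": 0,"ay": 0,"az": 0,"claw": 1},{"dx": 0,"dy": 0,"dz": -6.2,"ax": 0,"ay": 0,"az": 0,"claw": 1},{"dx": 0,"dy": 0,"dz": -7.2,"ax": 0,"ay": 0,"az": 0,"claw": 1},{"dx": 0,"dy": 0,"dz": -8,"ax": 0,"ay": 0,"az": 0,"claw": 1},{"dx": 0,"dy": 0,"dz": -8,"ax": 0,"ay": 0,"az": 0,"claw": 1}]}}

```text
clock: 21.18
eef_pos: [499.1, -259.7, 158.3]
tool_rot: [-1.573, -0.907, -1.668]
force: [-0.3, 0.0, -0.1]
width: 43.2
```

```bash
python3 bchk.py 15
```

```text
[-0.16  0.79  0.13  2.01  1.1   0.93 -1.12] [ 499.09936986 -259.65577106  158.26179187] [-0.30989096  0.01218315 -0.05287141] 43.2258425309794
a [-0.08  -0.784 -0.616] bottle [ 499.8 -246.2  133.5] axis [ 0.002 -0.001  1.   ]
```

View pics/sc15.png

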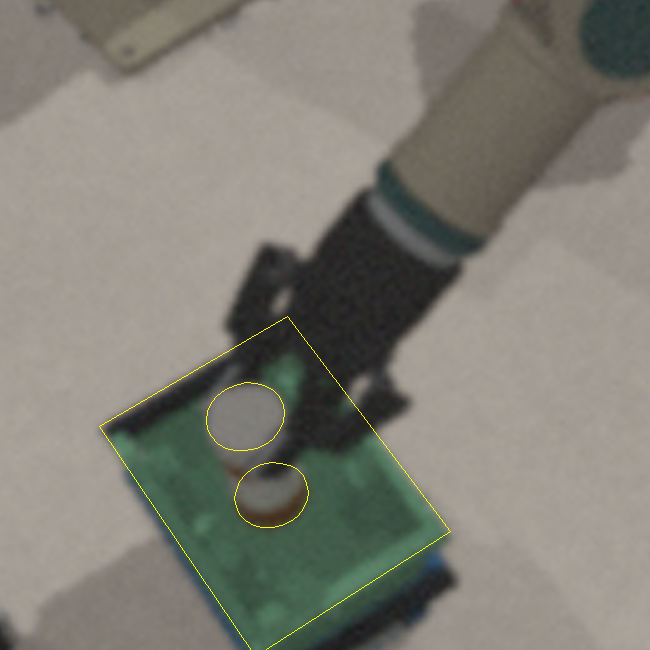

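View pics/t15.png

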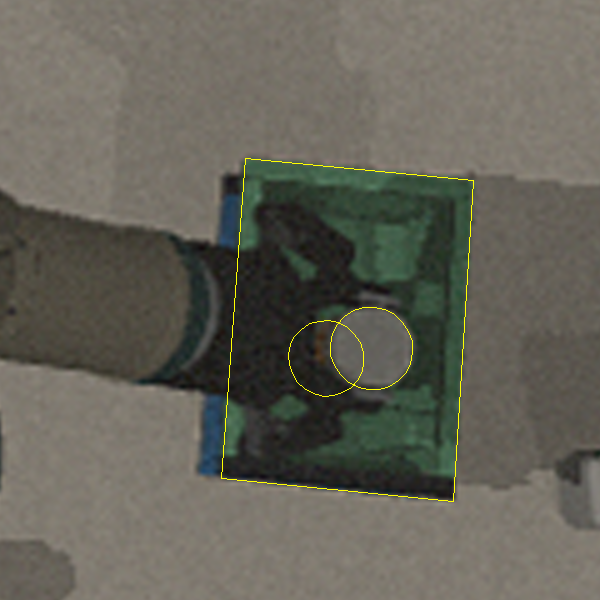

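Request:
{"op": "servo_tool", "data": {"increments": [{"dx": 0,"dy": 0,"dz": -0.4,"ax": 0,"ay": 0,"az": 0,"claw": 1},{"dx": 0,"dy": 0,"dz": -0.8,"ax": 0,"ay": 0,"az": 0,"claw": 1},{"dx": 0,"dy": 0,"dz": -1.2,"ax": 0,"ay": 0,"az": 0,"claw": 1},{"dx": 0,"dy": 0,"dz": -1.5,"ax": 0,"ay": 0,"az": 0,"claw": 1},{"dx": 0,"dy": 0,"dz": -1.7,"ax": 0,"ay": 0,"az": 0,"claw": 1},{"dx": 0,"dy": 0,"dz": -1.7,"ax": 0,"ay": 0,"az": 0,"claw": 1}]}}

```text
clock: 21.78
eef_pos: [499.4, -259.9, 142.3]
tool_rot: [-1.571, -0.908, -1.671]
force: [-0.6, -0.0, -1.2]
width: 43.5
```

Request:
{"op": "servo_tool", "data": {"increments": [{"dx": 0,"dy": 0,"dz": -0.05,"ax": 0,"ay": 0,"az": 0,"claw": 1},{"dx": 0,"dy": 0,"dz": -0.1,"ax": 0,"ay": 0,"az": 0,"claw": 1},{"dx": 0,"dy": 0,"dz": -0.15,"ax": 0,"ay": 0,"az": 0,"claw": 1},{"dx": 0,"dy": 0,"dz": -0.2,"ax": 0,"ay": 0,"az": 0,"claw": 1},{"dx": 0,"dy": 0,"dz": -0.2,"ax": 0,"ay": 0,"az": 0,"claw": 1}]}}

```text
clock: 22.2
eef_pos: [499.6, -259.9, 140.8]
tool_rot: [-1.57, -0.907, -1.672]
force: [0.6, 0.1, -0.9]
width: 43.3
```

Request:
{"op": "servo_tool", "data": {"increments": [{"dx": 0,"dy": 0,"dz": -0.05,"ax": 0,"ay": 0,"az": 0,"claw": 1},{"dx": 0,"dy": 0,"dz": -0.1,"ax": 0,"ay": 0,"az": 0,"claw": 1},{"dx": 0,"dy": 0,"dz": -0.1,"ax": 0,"ay": 0,"az": 0,"claw": 1},{"dx": 0,"dy": 0,"dz": -0.1,"ax": 0,"ay": 0,"az": 0,"claw": 1}]}}

```text
clock: 22.53
eef_pos: [499.5, -259.9, 139.8]
tool_rot: [-1.57, -0.908, -1.672]
force: [0.4, 0.2, -0.5]
width: 43.4
```

Request:
{"op": "servo_tool", "data": {"increments": [{"dx": 0,"dy": 0,"dz": -0.07,"ax": 0,"ay": 0,"az": 0,"claw": 1},{"dx": 0,"dy": 0,"dz": -0.15,"ax": 0,"ay": 0,"az": 0,"claw": 1},{"dx": 0,"dy": 0,"dz": -0.2,"ax": 0,"ay": 0,"az": 0,"claw": 1},{"dx": 0,"dy": 0,"dz": -0.2,"ax": 0,"ay": 0,"az": 0,"claw": 1}]}}

```text
clock: 22.87
eef_pos: [499.5, -259.9, 137.7]
tool_rot: [-1.57, -0.908, -1.671]
force: [0.3, -0.1, 0.3]
width: 43.3
```

Request:
{"op": "servo_tool", "data": {"increments": [{"dx": 0,"dy": 0,"dz": -0.05,"ax": 0,"ay": 0,"az": 0,"claw": 1},{"dx": 0,"dy": 0,"dz": -0.1,"ax": 0,"ay": 0,"az": 0,"claw": 1},{"dx": 0,"dy": 0,"dz": -0.1,"ax": 0,"ay": 0,"az": 0,"claw": 1}]}}

```text
clock: 23.12
eef_pos: [499.5, -260.3, 137.4]
tool_rot: [-1.57, -0.909, -1.672]
force: [0.3, -0.2, 3.1]
width: 43.7
```

Request:
{"op": "servo_tool", "data": {"increments": [{"dx": 0,"dy": 0,"dz": -0.03,"ax": 0,"ay": 0,"az": 0,"claw": 1},{"dx": 0,"dy": 0,"dz": -0.03,"ax": 0,"ay": 0,"az": 0,"claw": 0.2},{"dx": 0,"dy": 0,"dz": 0,"ax": 0,"ay": 0,"az": 0,"claw": 0},{"dx": 0,"dy": 0,"dz": 0,"ax": 0,"ay": 0,"az": 0,"claw": -0.2},{"dx": 0,"dy": 0,"dz": 0,"ax": 0,"ay": 0,"az": 0,"claw": -0.4},{"dx": 0,"dy": 0,"dz": 0,"ax": 0,"ay": 0,"az": 0,"claw": -0.5},{"dx": 0,"dy": 0,"dz": 0,"ax": 0,"ay": 0,"az": 0,"claw": -0.5}]}}

```text
clock: 23.7
eef_pos: [499.5, -259.8, 136.5]
tool_rot: [-1.57, -0.907, -1.671]
force: [-0.5, -0.1, 0.1]
width: 63.8
```

```bash
python3 bchk.py 16
```

```text
[-0.17  0.83  0.13  2.01  1.13  0.91 -1.17] [ 499.51514297 -259.81040769  136.52114442] [-0.45575077 -0.07447797  0.14213366] 63.76631179562532
a [-0.079 -0.784 -0.616] bottle [ 500.3 -246.4  111.7] axis [-0.    -0.001  1.   ]
```

View pics/sc16.png

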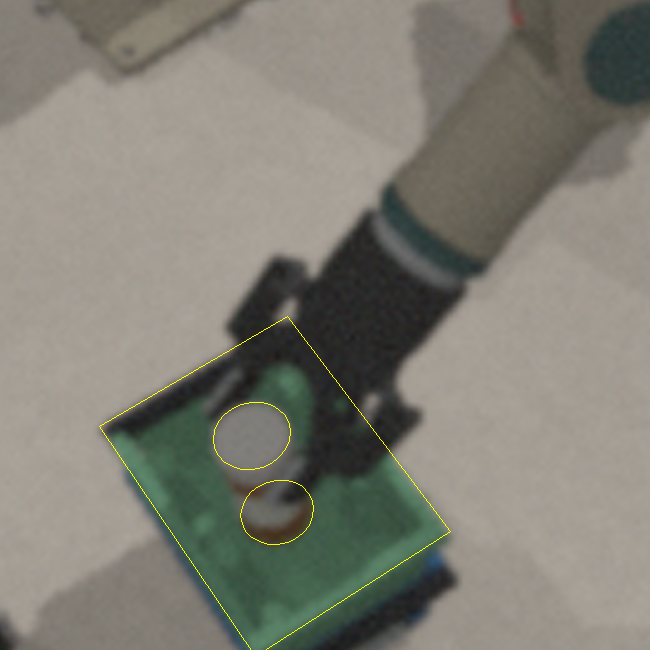

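View pics/t16.png

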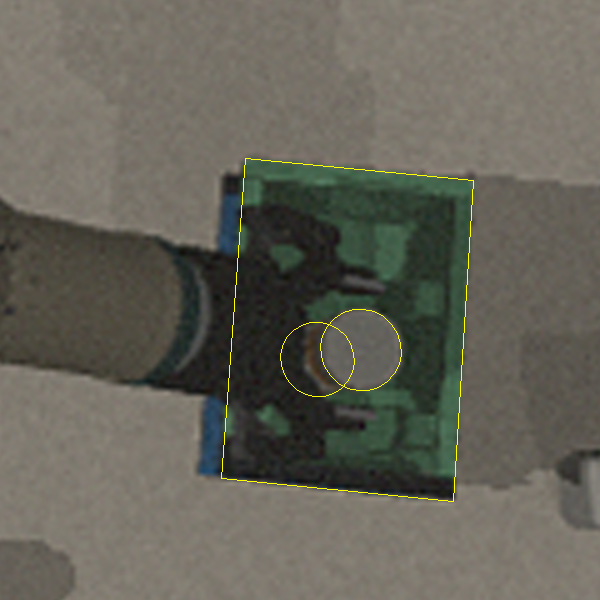

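Fingers are clear on both sides and the bottle stands upright. Retreating along the tool axis.

Request:
{"op": "servo_tool", "data": {"increments": [{"dx": 0.05,"dy": 0.5,"dz": 0.4,"ax": 0,"ay": 0,"az": 0,"claw": -0.5},{"dx": 0.15,"dy": 1.4,"dz": 1.1,"ax": 0,"ay": 0,"az": 0,"claw": -0.5},{"dx": 0.25,"dy": 2.5,"dz": 2.0,"ax": 0,"ay": 0,"az": 0,"claw": -0.5},{"dx": 0.4,"dy": 4.0,"dz": 3.2,"ax": 0,"ay": 0,"az": 0,"claw": -0.5},{"dx": 0.55,"dy": 5.6,"dz": 4.5,"ax": 0,"ay": 0,"az": 0,"claw": -0.5},{"dx": 0.75,"dy": 7.5,"dz": 6.0,"ax": 0,"ay": 0,"az": 0,"claw": -0.5},{"dx": 1.0,"dy": 9.5,"dz": 8.5,"ax": 0,"ay": 0,"az": 0,"claw": -0.5},{"dx": 1.2,"dy": 11.5,"dz": 11,"ax": 0,"ay": 0,"az": 0,"claw": -0.5}]}}

```text
clock: 24.47
eef_pos: [511.2, -143.0, 247.9]
tool_rot: [-1.573, -0.907, -1.669]
force: [1.7, 0.1, -0.8]
width: 64.2
```

Request:
{"op": "servo_tool", "data": {"increments": [{"dx": 0,"dy": 3,"dz": 1,"ax": 0,"ay": 0,"az": 0,"claw": -0.5},{"dx": 0,"dy": 6,"dz": 2,"ax": 0,"ay": 0,"az": 0,"claw": -0.5},{"dx": 0,"dy": 10,"dz": 3,"ax": 0,"ay": 0,"az": 0,"claw": -0.5},{"dx": 0,"dy": 13,"dz": 3,"ax": 0,"ay": 0,"az": 0,"claw": -0.5},{"dx": 0,"dy": 13,"dz": 3,"ax": 0,"ay": 0,"az": 0,"claw": -0.5},{"dx": 0,"dy": 13,"dz": 3,"ax": 0,"ay": 0,"az": 0,"claw": -0.5}]}}

```text
clock: 24.97
eef_pos: [511.7, -11.7, 276.9]
tool_rot: [-1.57, -0.905, -1.666]
force: [-0.0, -0.2, 1.3]
width: 63.8
```

Run:
```python
from ov import *
bl=np.array([514.6,-248,35]); g=rim3(Rz(-.098+np.pi),bl+[0,0,60]); blue=rim3(Rz(-.098),bl)
u=np.linspace(0,2*np.pi,24,endpoint=False)
ring=lambda s:[np.array([500.3+22.5*np.cos(k),-246.4+22.5*np.sin(k),112+s]) for k in u]
P=[g,blue,ring(49),ring(-49)]
overlay('sc17','scene',P,(190,160,320,290),5); overlay('t17','top',P,(340,150,460,270),5)
s=cam('scene'); save(s,'sc18'); print(read_state()['eef_pos'],read_state()['clock'])
```

```text
[511.02767821 -16.05856682 277.24709901] 25.1167
```

View pics/sc17.png

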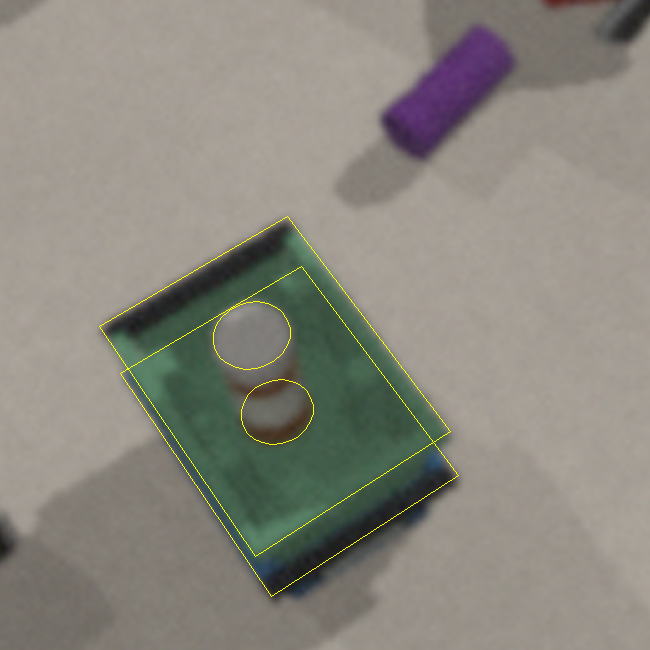

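View pics/t17.png

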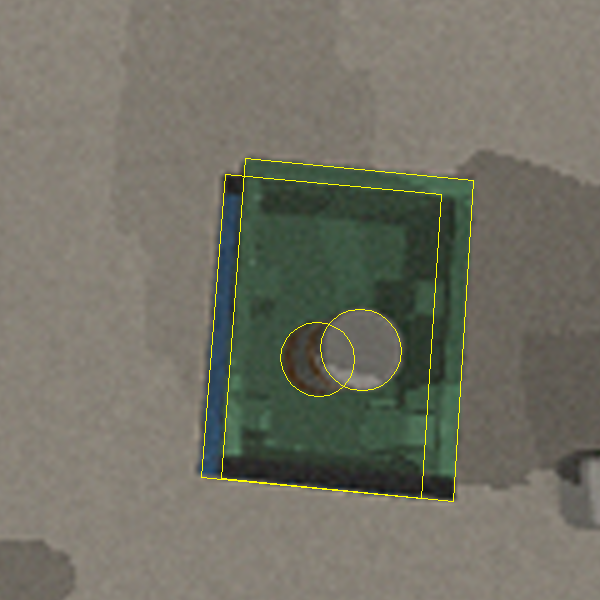

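View pics/sc18.png

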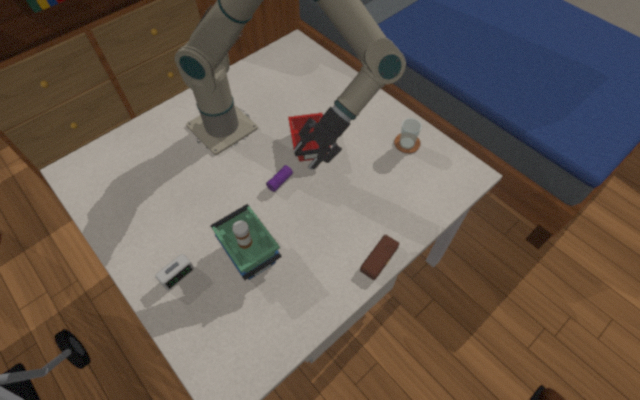

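Both views match the predicted outlines: green rim level 60 mm above the blue rim and turned half way round, dark end over the blue tote's plain end, and the bottle upright inside. The bystanders are where they started, and the arm is clear. Handing in.

```bash
python3 -c "
from h import *
print(read_state()['qd'].round(3)); print(finish_job())"
```

```text
[ 0.013  0.002  0.006  0.002  0.    -0.003 -0.002]
the job is handed in; nothing more can be done
None
```

The green tote is turned half way round and seated on the blue tote's ledges, and the amber bottle stands upright, cap up, inside it. I handed the job in at about 25 s of the 67 s allowed; the hand-in gave no verdict.

- **Green tote:** I pinched it by its long -y rim, lifted it, turned it half way round and lowered it until it touched, with about 15 N at most on the wrist. Contact came at the height expected for the ledges.
- **Bottle:** I gripped the fallen bottle by its cap with the tool tilted, stood it up in the air and set it on the green tote's floor. It is about 14 mm from the tote's centre, and contact was about 3 N.

**Last checks:** In both camera views, the green and blue rims lie on the outlines predicted for a level tote 60 mm above the blue one, with the dark label end over the blue tote's plain end. The bottle's top and foot also lie on their predicted circles. The blue tote has not visibly moved, and in the last scene picture the tumbler, coaster, clock and glasses case look where they started; I did not measure those.

**Not seen or off:**
- The hearing-aid case is hidden under the green tote, so I could not see it at the end. Its place is inferred from the seating height.
- The green tote's far side hung about 3 mm low while I carried it. It settled level when released.

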